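# Scoop the valve ball out of the leaning soaking jar

### The arm

A 6-joint arm with a two-finger parallel gripper is mounted at the origin on the work surface. World frame = base frame: x ahead of the robot, y to its left, z up, the work surface at z = 0. Lengths are in m, angles in rad, forces in N, time in s.
With the tool pointing down it reaches from about 0.375 to 0.975 m from the base axis. Payload 3.8 kg.
Tool frame: the origin (TCP) lies at the very end of the fingers, on their centre line; the grasp point (between the pads) lies 19 mm behind it; z points along the fingers, y is the direction in which the jaws open and shut (so a half turn about z gives the same grasp; the last joint's range is limited). The gripper opens to 85 mm and grips with 20 to 120 N. Pads are 22 mm wide; open, the fingers measure 114 mm over their backs; the gripper's body (76 mm by 85 mm) begins 54 mm behind the grasp point. The pads swing forward as they close: fully open they stand 13 mm farther back than shut.
Start: joints at [1.215, 0.264, 1.604, -0, 1.274, -0.037], TCP at [0.212, 0.641, 0.231] pointing down, gripper open.
Joint ranges: [-2.63, 2.63], [-0.94, 2.18], [0.31, 2.57], [-1.31, 4.45], [0, 2.66], [-2.55, 2.55]. Speed limits (rad/s): [2.57, 2.57, 3.14, 3.14, 3.14, 3.14].

### API

Orientations are given as a rotation vector (axis times angle).
In Python, from workcell import bot, read_camera, finish_job gives the robot as it stands. The module is installed in compiled form; this text tells all that it offers.
- The arm moves only by the tool servo_tool, never from a script. Its argument "targets" is text: rows parted by semicolons, each of 7 numbers parted by spaces: the turn, a rotation vector about the tool's x, y, z in rad, then the shift along the tool's x, y, z in mm, then the finger opening in mm, from 0 to 85.4. In form: wx wy wz x y z gripper; .... A call has 1 to 8 rows; each row shifts and turns the pose as measured when the row begins, along the tool's axes as they then stand; what a row does not reach is not made up. A row lasts 1/12 s, in which the tool goes at most 41.7 mm and 7.16 degrees, less where a joint would pass 70% of its speed; a pose out of reach is approached as far as the arm can. A call is refused whole if a number of a shift passes 41.7 or a number of a turn 0.125, either way. A call with a gripper value outside its range is refused whole. The fingers move at their own pace and stop on an object; "newtons" is the grip in N (left out, the last holds). Time passes only in rows, so rows that do not move let the fingers close. It gives the time, the measured TCP pose, the force and the opening at its end, in the units of the state.
- bot.read_state(): the state, without advancing time (a new reading comes with each control period).
- read_camera(name): name is "scene" or "top" or "wrist"; returns a dict with "image" (420x560x3 uint8, red, green, blue), "mtx" (3x3 intrinsics, pixels), "eye" and "orientation" of the camera in the world; the wrist camera has in their place "T_tool_cam" (4x4, takes a point from camera to tool coordinates, whose origin is the TCP and whose axes are the flange's). Camera axes: x right, y up, looking along -z (the intrinsics and any distortion apply to the point x, -y, -z); pixel columns grow to the right and rows downward; lengths in m; the calibration is good to about 2 mm. A picture is of the moment at which its call begins: read the wrist's pose just before it. There is no depth.
- finish_job(): hands the job in, once; it reports no verdict.
The state is a dict: "time": time; "q": joint angles; "joint_vel": joint speeds; "joint_torque": joint torques, N m; "tool_pos": TCP position; "tcp_rot": TCP orientation; "wrist_force": force on the tool from outside, world axes, zero at the start; "torque": the same for the moment, N m; "width": opening from 0.0 (shut) to 1.0 (fully open).
Only numpy, scipy, OpenCV 4.12 (cv2) and the standard library are available. Lean on these libraries where they do the work, as an engineer would, in place of code of your own. Each camera call takes 0.05 s, during which the arm holds its last target.

### The job

Use the scoop to fetch the orange valve ball out of the leaning white jar: angle the scoop in nose-down, slide its lip under the ball, right the scoop inside and lift the ball out in it. Then stand the scoop upright on the blue mat (not the red one), with the ball still in it, and let go. Do not touch the ball with the fingers.

Things in the scene. Friction and masses are not known exactly. Their poses are not given: they have to be found in the camera images.
- scoop: Loose steel scoop, 0.2 kg, standing level on the bench. Origin: on its underside below the handle axis; nose to -x, z up the handle. Upright handle 165 mm high; from z=90 up a black grip 20 (x) by 16 mm (y): grip across y near z=140. Pan 56 mm wide (51 inside), flat floor 3 mm thick from x=+10 to -31, then the lip. Side walls 20 mm high to x=-42. A carried ball rests near x=-30, z=22 mm.
- scoop_lip (a point): Underside of the scoop's front edge (scoop x=-58, z=5 mm; same axes). The lip is 2.5 mm thick and rises at 10 degrees from x=-31 to here, so that the ball rolls back to the handle when the scoop is level; it is 44 mm wide over its last 14 mm.
- jar: White open round jar, fixed in a wooden cradle (170 by 140 mm), leaning 18 deg to its own -x. Origin on the bench, z vertical. The jar's axis starts 30 mm above the origin and runs along (-sin 18, 0, cos 18 deg). Along it from there: flat inner floor, square to the axis, at 5 mm; inner radius 70 mm up to 66 mm, then a shoulder to the neck, 80 to 90 mm. So the floor slopes down to -x.
- jar_mouth (a point): Centre of the jar's round mouth at the rim, 90 mm along the leaning axis; axes as jar. The mouth is 116 mm wide inside, 124 mm outside; the rim's highest edge is about 135 mm above the bench.
- ball: Orange valve ball of slick hard plastic (friction about 0.2), 38 mm in diameter, about 0.04 kg, origin at its centre. Loose in the jar: it lies at the lowest spot of the sloping floor, against the wall on the jar's -x side, and rolls freely.
- blue_mat: Blue mat fixed on the bench, 160 mm (x) by 130 mm (y), 5 mm thick. Origin at the centre of its underside, z up. A red mat of the same size is a bystander.
There are look-alikes about, which are no part of the job. Leave any green look-alike of the jar alone.

How it is judged:
By the outcome, as a careful person would: the job done as asked, in the order asked, and still so for the second after the job is handed in, with the robot touching nothing.
It also fails if it takes over 54 s, if anything falls off the work surface, if the arm or the gripper's body presses on something with over 40 N, if the wrist force passes 120 N, or if a joint passes its speed limit or range.

## Working session

There is one attempt and no reset: what is moved stays moved. The work goes in short steps, Python scripts to look and compute and a tool call to move; the robot and the scene stay as the last step left them, time stands still between calls to the robot, and variables do not carry over. Pictures are saved under pics/ and viewed, and the job is handed in when it is done.

Besides the shell and the picture viewer there is one more tool, called after "Call:" as name(argument=value, ...) on one line, values as JSON. servo_tool: Moves the arm, as the interface text tells. Its arguments: {"type":"object","properties":{"targets":{"type":"string"},"newtons":{"type":"number"}},"required":["targets"]}

```bash
mkdir -p pics; cat > h.py <<'E'
import numpy as np,cv2
from scipy.spatial.transform import Rotation as R
from workcell import bot, read_camera, finish_job
def cap(n,f):
    d=read_camera(n); cv2.imwrite('pics/'+f+'.png',d['image'][:,:,::-1]); return d
E
python3 - <<'E'
from h import *
import pickle
s=bot.read_state(); print(s)
for n in ['scene','top','wrist']:
    d=cap(n,n+'0'); pickle.dump(d,open(n+'0.pkl','wb')); print({k:(v if k!='image' else 0) for k,v in d.items()})
E
```

```text
{'time': 0.0, 'q': array([ 1.21509784e+00,  2.64774481e-01,  1.60538446e+00, -5.85803627e-06,
        1.27371821e+00, -3.69111862e-02]), 'joint_vel': array([-0.0004964 , -0.00129028,  0.00152958,  0.00105032, -0.00037256,
       -0.00019802]), 'joint_torque': array([-2.46865122e-03, -5.15115023e+01, -3.67315435e+01, -1.17777839e-05,
        1.26540047e-02,  2.24626611e-06]), 'tool_pos': array([0.21130705, 0.64029025, 0.22994203]), 'tcp_rot': array([-0.49855941, -3.10133287,  0.00352077]), 'wrist_force': array([-0.39381058, -0.23879013, -0.13119668]), 'torque': array([ 0.01249912, -0.0375727 ,  0.0081525 ]), 'width': 0.9996149762710494}
{'image': 0, 'mtx': array([[416.02848884,   0.        , 275.32776909],
       [  0.        , 416.02848884, 212.05582964],
       [  0.        ,   0.        ,   1.        ]]), 'eye': array([0.90695539, 0.17536559, 0.78713784]), 'orientation': array([0.39031099, 0.59595968, 1.92635744])}
{'image': 0, 'mtx': array([[460.88895873,   0.        , 282.28832037],
       [  0.        , 460.88895873, 207.6214953 ],
       [  0.        ,   0.        ,   1.        ]]), 'eye': array([ 0.33306019, -0.00261063,  1.02415486]), 'orientation': array([ 0.11342764, -0.12510844, -1.54044537])}
{'image': 0, 'mtx': array([[336.35119324,   0.        , 279.69326204],
       [  0.        , 336.35119324, 208.72371722],
       [  0.        ,   0.        ,   1.        ]]), 'T_tool_cam': array([[ 9.12806557e-05,  9.50116664e-01,  3.11894720e-01,
         8.10294487e-02],
       [ 9.99999971e-01, -1.76509048e-05, -2.38895466e-04,
         7.91807285e-04],
       [-2.21473339e-04,  3.11894732e-01, -9.50116639e-01,
        -1.41569170e-01],
       [ 0.00000000e+00,  0.00000000e+00,  0.00000000e+00,
         1.00000000e+00]])}
```

View pics/scene0.png

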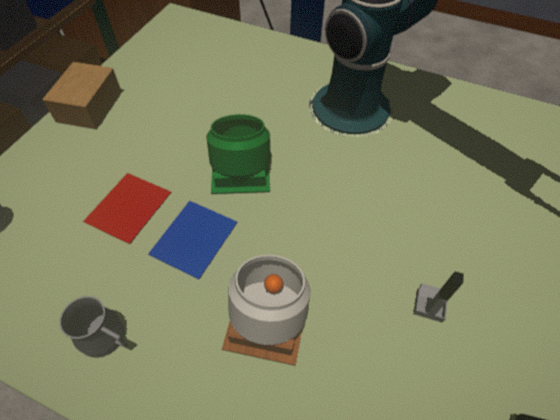

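View pics/top0.png

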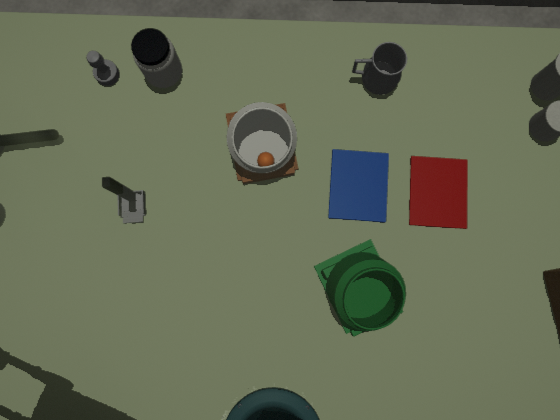

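View pics/wrist0.png

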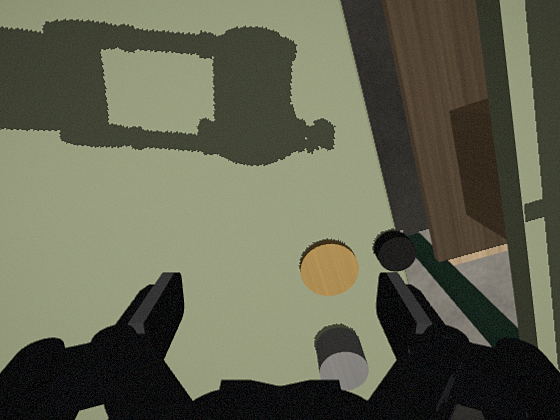

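```bash
python3 - <<'E'
import cv2
t=cv2.imread('pics/top0.png');s=cv2.imread('pics/scene0.png')
def crop(im,x,y,w,h,k,f): cv2.imwrite('pics/'+f,cv2.resize(im[y:y+h,x:x+w],None,fx=k,fy=k,interpolation=cv2.INTER_CUBIC))
crop(t,215,90,100,100,6,'tj.png');crop(t,90,160,80,75,8,'ts.png')
crop(s,210,245,110,125,5,'sj.png');crop(s,400,260,80,70,8,'ss.png')
crop(t,320,140,80,90,6,'tm.png')
E
```

```text
(no output)
```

View pics/tj.png

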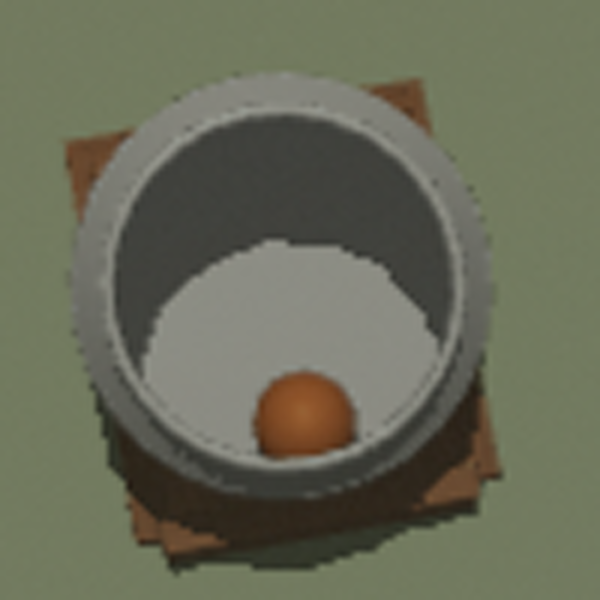

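View pics/ts.png

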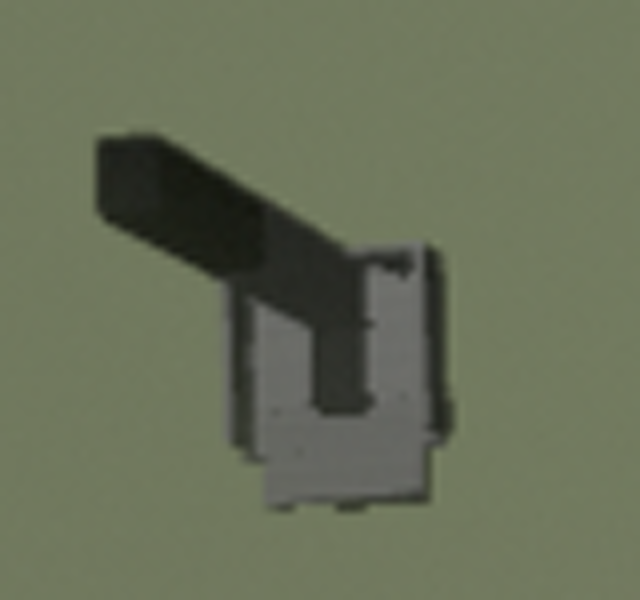

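View pics/sj.png

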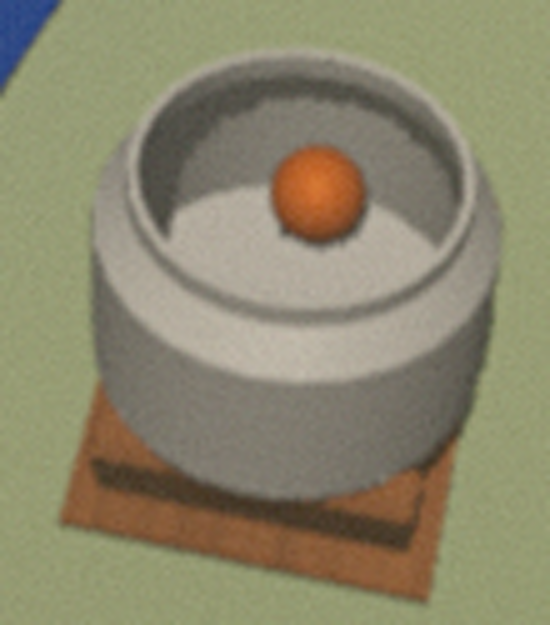

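View pics/ss.png

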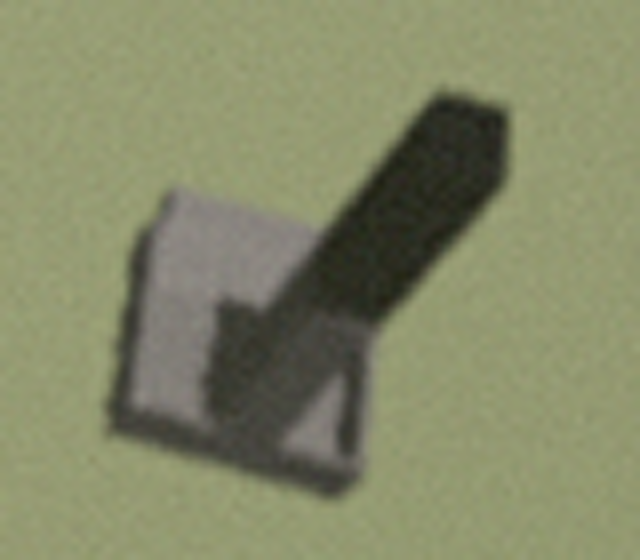

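View pics/tm.png

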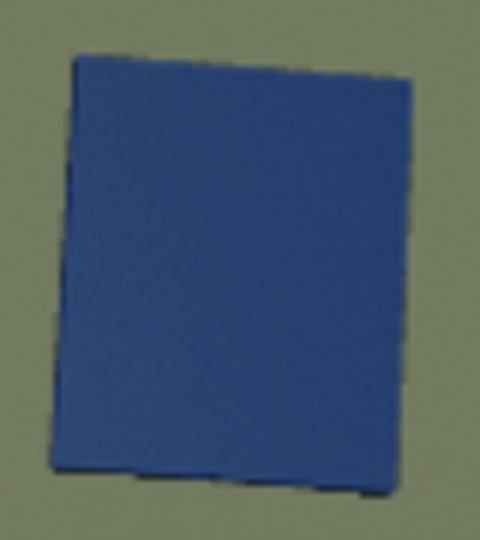

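```bash
cat > fit.py <<'E'
from h import *
import pickle
from scipy.optimize import least_squares
D={n:pickle.load(open(n+'0.pkl','rb')) for n in ['scene','top']}
def proj(d,P,R_=None,eye=None):
    P=np.atleast_2d(P); Rw=R.from_rotvec(d['orientation']).as_matrix() if R_ is None else R_
    e=d['eye'] if eye is None else eye
    c=(P-e)@Rw; c=c*[1,-1,-1]
    u=c@d['mtx'].T; return u[:,:2]/u[:,2:]
def pose(p,L):
    c,s=np.cos(p[2]),np.sin(p[2]); L=np.atleast_2d(L)
    return L@np.array([[c,-s,0],[s,c,0],[0,0,1]]).T+[p[0],p[1],0]
def pxt(x,y): return np.array([x/6+215-.42,y/6+90-.42])
a=np.radians(18);ax=np.array([-np.sin(a),0,np.cos(a)]);ex=np.array([np.cos(a),0,np.sin(a)]);ey=np.array([0,1.,0])
def ring(r,h,n=72):
    t=np.linspace(0,2*np.pi,n); return np.array([0,0,.03])+h*ax+r*(np.cos(t)[:,None]*ex+np.sin(t)[:,None]*ey)
ball=np.array([0,0,.03])+.024*ax-.051*ex
if __name__=='__main__':
    def f(p):
        r=[]
        P=proj(D['top'],pose(p,ring(.058,.09)))
        E=np.array([P[:,0].min(),P[:,0].max(),P[:,1].min(),P[:,1].max()])
        l,rr=pxt(110,285),pxt(458,285);t,b=pxt(283,108),pxt(285,462)
        r+=list(E-[l[0],rr[0],t[1],b[1]])
        P=proj(D['scene'],pose(p,ring(.062,.09)))
        E=np.array([P[:,0].min(),P[:,0].max(),P[:,1].min()])
        r+=list(E-[128/5+209.6,474/5+209.6,49/5+244.6])
        r+=list(proj(D['top'],pose(p,ball))[0]-pxt(305,420))
        r+=list(proj(D['scene'],pose(p,ball))[0]-[319/5+209.6,193/5+244.6])
        return np.array(r)
    s=least_squares(f,[.5,.04,.1]);print('jar',s.x,s.fun.round(2));pj=s.x
    # scoop: ts crop scale 8 off (90,160); ss crop scale 8 off (400,260)
    def q(x,y,ox,oy): return [x/8+ox-.44,y/8+oy-.44]
    pts=[('top',(-.058,-.022,.0075),q(268,502,90,160)), ('top',(-.058,.022,.0075),q(428,490,90,160)),
     ('top',(.01,0,.165),None)]
    TT=[((-.058,.022,.0075),q(266,502,90,160)),((-.058,-.022,.0075),q(429,492,90,160))]
    # handle top corners in top view
    TT+=[((-.010,.008,.165),q(100,215,90,160)),((.010,.008,.165),q(98,138,90,160)),((.010,-.008,.165),q(155,135,90,160))]
    SS=[((-.058,.022,.0075),q(318,225,400,260)),((-.058,-.022,.0075),q(172,188,400,260)),
        ((.010,.008,.165),q(503,185,400,260)),((-.010,.008,.165),q(507,108,400,260)),((-.010,-.008,.165),q(440,93,400,260))]
    def g(p): 
        return np.concatenate([(proj(D['top'],pose(p,l))[0]-u) for l,u in TT]+[(proj(D['scene'],pose(p,l))[0]-u) for l,u in SS[1:]])
    s=least_squares(g,[.45,.28,.0],loss='soft_l1');print('scoop',s.x,g(s.x).round(1));ps=s.x
    def q6(x,y): return [x/6+320-.42,y/6+140-.42]
    M=[((.08,.065,.005),q6(75,57)),((.08,-.065,.005),q6(412,80)),((-.08,-.065,.005),q6(398,492)),((-.08,.065,.005),q6(53,468))]
    s=least_squares(lambda p:np.concatenate([(proj(D['top'],pose(p,l))[0]-u) for l,u in M]),[.48,-.2,0]);print('mat',s.x,s.fun.round(2));pm=s.x
    np.save('fit.npy',[pj,ps,pm])
    for n in D:
        im=D[n]['image'][:,:,::-1].copy();im=cv2.resize(im,None,fx=4,fy=4,interpolation=cv2.INTER_CUBIC)
        def poly(P,c): cv2.polylines(im,[((proj(D[n],P)+.5)*4).astype(int)],False,c,1)
        for r,h in((.058,.09),(.062,.09),(.07,.005)): poly(pose(pj,ring(r,h)),(0,255,0))
        poly(pose(pj,[[.085,.07,0],[.085,-.07,0],[-.085,-.07,0],[-.085,.07,0],[.085,.07,0]]),(0,0,255))
        b=proj(D[n],pose(pj,ball))[0]; cv2.drawMarker(im,tuple(((b+.5)*4).astype(int)),(255,0,0),0,20)
        for z0 in(0,.02): poly(pose(ps,[[.01,.028,z0],[.01,-.028,z0],[-.042,-.028,z0],[-.042,.028,z0],[.01,.028,z0]]),(0,255,0))
        poly(pose(ps,[[-.031,.022,.003],[-.058,.022,.0075],[-.058,-.022,.0075],[-.031,-.022,.003]]),(0,0,255))
        for z0 in(.09,.165): poly(pose(ps,[[.01,.008,z0],[.01,-.008,z0],[-.01,-.008,z0],[-.01,.008,z0],[.01,.008,z0]]),(0,255,255))
        poly(pose(pm,[[.08,.065,.005],[.08,-.065,.005],[-.08,-.065,.005],[-.08,.065,.005],[.08,.065,.005]]),(0,255,255))
        if n=='top': A,B=im[360:760,880:1300],im[660:940,380:640];C=im[560:900,1290:1580]
        else: A,B=im[980:1480,860:1300],im[1050:1330,1600:1900];C=im[760:1150,550:1000]
        for c,k in((A,'A'),(B,'B'),(C,'C')): cv2.imwrite(f'pics/ov_{n}{k}.png',cv2.resize(c,None,fx=1.2,fy=1.2))
        row=[cv2.resize(c,(400,400)) for c in(A,B)]
        cv2.imwrite(f'pics/ov_{n}.png',np.hstack(row))
E
python3 fit.py
```

```text
jar [0.64504717 0.04317458 0.20271696] [ 0.62 -0.55  0.21 -1.32 -0.37  0.6  -0.58  0.02  0.2   0.17 -0.3 ]
scoop [0.50725792 0.32831251 0.11322585] [ 0.1 -0.2 -0.3 -0.7 -0.2 -0.1 -0.3 -0.8  1.1 -1.1  0.  -0.8  0.7 -0.
  1.  -1.  -0.6 -1.8]
mat [ 0.54648116 -0.17921915 -0.04181397] [-0.29 -0.43  0.33 -0.36  0.29  0.37 -0.33  0.37]
```

View pics/ov_top.png

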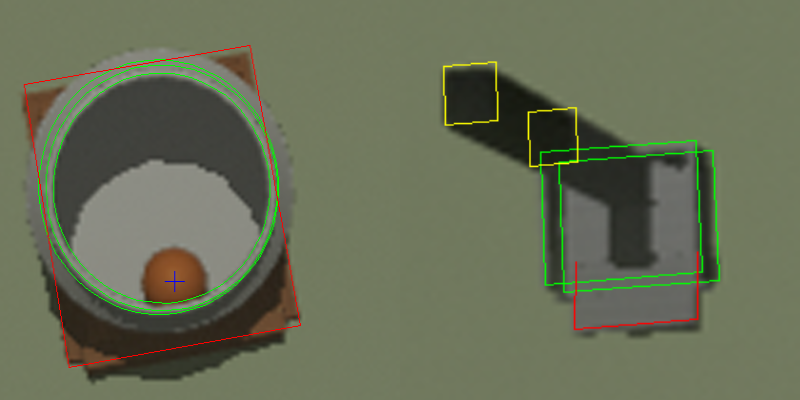

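View pics/ov_scene.png

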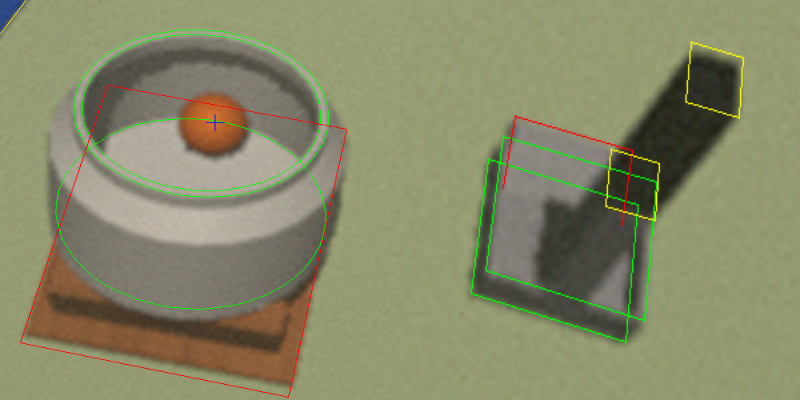

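```bash
cat >> h.py <<'E'
def st():
    s=bot.read_state(); return s,np.array(s['tool_pos']),R.from_rotvec(s['tcp_rot'])
def toolR(yaw,pitch=0):
    # scoop-frame: tool x=-x_s, y=+y_s, z=-z_s ; pitch>0 = nose down (nose = -x)
    # nose down: rotate about +y by -pitch (x axis rises)
    return R.from_euler('z',yaw)*R.from_euler('y',-pitch)*R.from_matrix(np.diag([-1.,1,-1]))
def rows(way,n,g,p=None,r=None):
    "straight interpolation from the current pose to target (pos,R) in n rows"
    s,p0,r0=st(); 
    if p is None: p,r=p0,r0
    tp,tr=way; rv=(r.inv()*tr).as_rotvec(); out=[]
    for i in range(n):
        a=r*R.from_rotvec(rv*i/n); d=a.inv().apply((tp-p)/n)*1000
        out.append(' '.join(f'{v:.4f}' for v in rv/n)+' '+' '.join(f'{v:.1f}' for v in d)+f' {g}')
    for i in range(0,n,8): print('; '.join(out[i:i+8]))
    print('maxshift',np.abs(np.array([[float(v) for v in o.split()[3:6]] for o in out])).max(),'turn',np.abs(rv/n).max())
E
python3 - <<'E'
from h import *
j,s,m=np.load('fit.npy')
rows((np.array([s[0],s[1],.26]),toolR(s[2])),16,85)
E
```

```text
-0.0001 -0.0000 -0.0270 -23.7 -12.7 -1.8 85; -0.0001 -0.0000 -0.0270 -23.3 -13.4 -1.8 85; -0.0001 -0.0000 -0.0270 -23.0 -14.0 -1.8 85; -0.0001 -0.0000 -0.0270 -22.6 -14.6 -1.8 85; -0.0001 -0.0000 -0.0270 -22.2 -15.2 -1.8 85; -0.0001 -0.0000 -0.0270 -21.7 -15.8 -1.8 85; -0.0001 -0.0000 -0.0270 -21.3 -16.4 -1.8 85; -0.0001 -0.0000 -0.0270 -20.9 -17.0 -1.8 85
-0.0001 -0.0000 -0.0270 -20.4 -17.5 -1.8 85; -0.0001 -0.0000 -0.0270 -19.9 -18.1 -1.8 85; -0.0001 -0.0000 -0.0270 -19.4 -18.6 -1.9 85; -0.0001 -0.0000 -0.0270 -18.9 -19.1 -1.9 85; -0.0001 -0.0000 -0.0270 -18.4 -19.6 -1.9 85; -0.0001 -0.0000 -0.0270 -17.9 -20.1 -1.9 85; -0.0001 -0.0000 -0.0270 -17.3 -20.6 -1.9 85; -0.0001 -0.0000 -0.0270 -16.7 -21.0 -1.9 85
maxshift 23.7 turn 0.027001139237935026
```

Call:
servo_tool(targets="0 0 -0.027 -23.7 -12.7 -2 85; 0 0 -0.027 -23.3 -13.4 -2 85; 0 0 -0.027 -23 -14 -2 85; 0 0 -0.027 -22.6 -14.6 -2 85; 0 0 -0.027 -22.2 -15.2 -2 85; 0 0 -0.027 -21.7 -15.8 -2 85; 0 0 -0.027 -21.3 -16.4 -2 85; 0 0 -0.027 -20.9 -17 -2 85")

```text
time: 0.82
tool_pos: [0.3596, 0.481, 0.2412]
tcp_rot: [-0.13, -3.133, 0.011]
wrist_force: [-0.8, 0.8, -0.1]
width: 0.995
```

```bash
python3 - <<'E'
from h import *
j,s,m=np.load('fit.npy'); a=st(); print(a[0]['time'],a[1],a[2].as_rotvec())
rows((np.array([s[0]+.0,s[1],.26]),toolR(s[2])),8,85)
E
```

```text
0.8167 [0.35963342 0.48104185 0.24124278] [-0.13039476 -3.13279493  0.01128304]
-0.0009 -0.0008 -0.0246 -20.0 -17.5 -2.3 85; -0.0009 -0.0008 -0.0246 -19.5 -18.0 -2.3 85; -0.0009 -0.0008 -0.0246 -19.1 -18.5 -2.3 85; -0.0009 -0.0008 -0.0246 -18.6 -18.9 -2.3 85; -0.0009 -0.0008 -0.0246 -18.2 -19.4 -2.3 85; -0.0009 -0.0008 -0.0246 -17.7 -19.8 -2.3 85; -0.0009 -0.0008 -0.0246 -17.2 -20.2 -2.3 85; -0.0009 -0.0008 -0.0246 -16.7 -20.7 -2.3 85
maxshift 20.7 turn 0.02455267207228316
```

Tracking is near-exact.

Call:
servo_tool(targets="-0.001 -0.001 -0.025 -20 -17.5 -2 85; -0.001 -0.001 -0.025 -19.5 -18 -2 85; -0.001 -0.001 -0.025 -19 -18.5 -2 85; -0.001 -0.001 -0.025 -18.6 -18.9 -2 85; -0.001 -0.001 -0.025 -18.2 -19.4 -2 85; -0.001 -0.001 -0.025 -17.7 -19.8 -3 85; -0.001 -0.001 -0.025 -17.2 -20.2 -3 85; -0.001 -0.001 -0.025 -16.7 -20.7 -3 85")

```text
time: 1.48
tool_pos: [0.5127, 0.319, 0.2578]
tcp_rot: [0.2, -3.132, 0.003]
wrist_force: [0.5, 0.4, 0.2]
width: 0.992
```

```bash
python3 - <<'E'
from h import *
import pickle
a=st(); print(a[0]['time'],a[1],a[2].as_rotvec())
d=cap('wrist','w1');d['p'],d['r']=a[1],a[2].as_rotvec();pickle.dump(d,open('w1.pkl','wb'))
E
```

```text
1.4833 [0.5126699  0.31896476 0.25783443] [ 2.00287526e-01 -3.13246801e+00  2.77966409e-03]
```

View pics/w1.png

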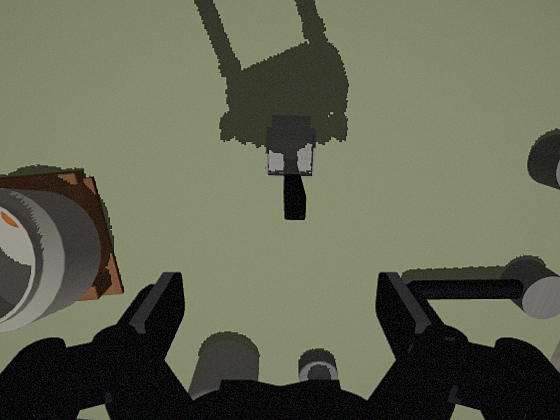

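```bash
cat > ow.py <<'E'
import sys,pickle
from fit import *
def wproj(d,P):
    T=d['T_tool_cam']; Rt=R.from_rotvec(d['r']).as_matrix()
    return proj(d,P,Rt@T[:3,:3],d['p']+Rt@T[:3,3])
def scoopL():
    L=[]
    for z0 in(0,.02): L.append([[.01,.028,z0],[.01,-.028,z0],[-.042,-.028,z0],[-.042,.028,z0],[.01,.028,z0]])
    L.append([[-.031,.022,.003],[-.058,.022,.0075],[-.058,-.022,.0075],[-.031,-.022,.003]])
    for z0 in(.09,.165): L.append([[.01,.008,z0],[.01,-.008,z0],[-.01,-.008,z0],[-.01,.008,z0],[.01,.008,z0]])
    return [np.array(l) for l in L]
def draw(d,ps,pj,f,box,k=6):
    im=cv2.resize(d['image'][:,:,::-1],None,fx=k,fy=k,interpolation=cv2.INTER_CUBIC)
    def poly(P,c): cv2.polylines(im,[((wproj(d,P)+.5)*k).astype(int)],False,c,1)
    for l in scoopL(): poly(pose(ps,l),(0,255,0))
    for r,h in((.058,.09),(.062,.09),(.07,.005)): poly(pose(pj,ring(r,h)),(0,255,255))
    poly(pose(pj,[[.085,.07,0],[.085,-.07,0],[-.085,-.07,0],[-.085,.07,0],[.085,.07,0]]),(0,0,255))
    x,y,w,h=box; cv2.imwrite('pics/'+f,im[y*k:(y+h)*k,x*k:(x+w)*k])
E
python3 - <<'E'
from ow import *
j,s,m=np.load('fit.npy');d=pickle.load(open('w1.pkl','rb'))
draw(d,s,j,'w1s.png',(240,100,110,130),5);draw(d,s,j,'w1j.png',(0,155,130,190),3)
draw(d,s,j,'w1z.png',(240,100,100,125),6)
E
```

```text
(no output)
```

View pics/w1s.png

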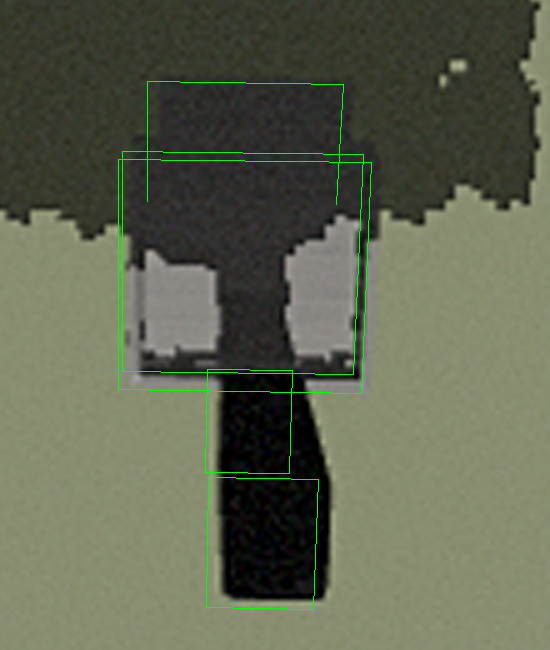

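View pics/w1j.png

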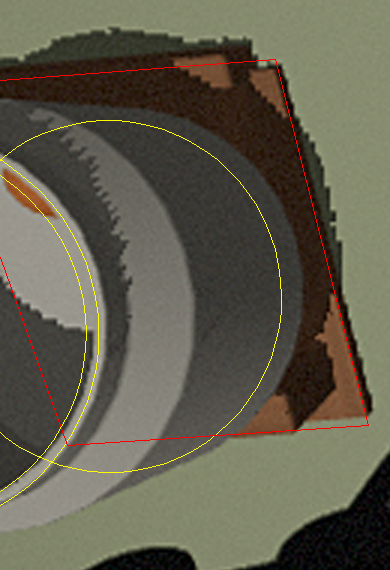

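```bash
python3 - <<'E'
from ow import *
j,s,m=np.load('fit.npy');d=pickle.load(open('w1.pkl','rb'))
q=lambda x,y:np.array([x/5+240-.4,y/5+100-.4])
# image left-> which y? check
C=[((.01,sg*.028,0),u) for sg,u in((0,0),)][:0]
P=wproj(d,pose(s,[[.01,.028,0],[.01,-.028,0]]));print(P)
L=1 if P[0,0]<P[1,0] else -1
F=[((.01,L*.028,0),q(131,383)),((.01,-L*.028,0),q(364,384)),((.01,L*.008,.165),q(223,600)),((.01,-L*.008,.165),q(327,600)),
 ((-.058,L*.022,.0075),q(158,84)),((-.058,-L*.022,.0075),q(342,89)),((-.01,-L*.008,.165),q(331,484))]
f=lambda p:np.concatenate([wproj(d,pose(p,l))[0]-u for l,u in F])
r=least_squares(f,s);print(r.x,s,r.fun.round(1));np.save('sc.npy',r.x)
draw(d,r.x,j,'w1s2.png',(240,100,110,130),5)
print(d['r'])
e=r.x; print(toolR(e[2]).as_rotvec(), (R.from_rotvec(d['r']).inv()*toolR(e[2])).as_rotvec())
E
```

```text
[[310.28626134 174.47996999]
 [263.97277285 173.80392805]]
[0.50730544 0.33041446 0.12517499] [0.50725792 0.32831251 0.11322585] [-0.  -1.9 -0.3 -1.9 -0.5  1.9  0.2  2.  -1.  -0.   1.3 -0.9  0.2 -0.7]
[ 2.00287526e-01 -3.13246801e+00  2.77966409e-03]
[ 0.19649606 -3.13544155 -0.        ] [-0.0015971  -0.00283227  0.00252959]
```

View pics/w1s2.png

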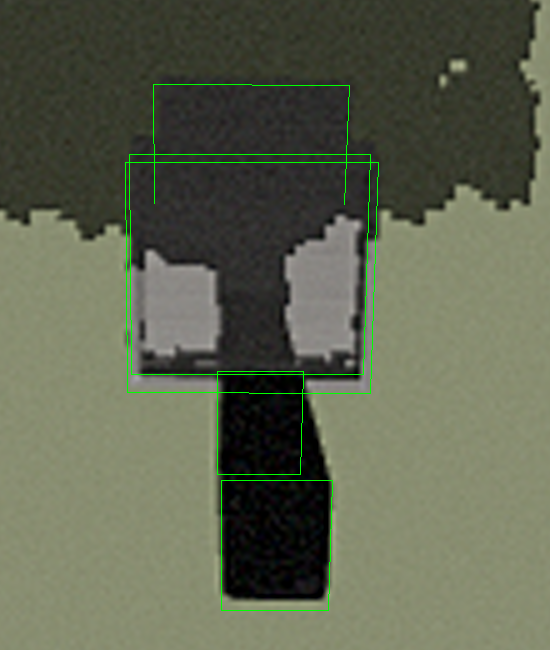

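```bash
python3 - <<'E'
from h import *
e=np.load('sc.npy'); T=toolR(e[2]); a=np.array([e[0],e[1],.235]);b=np.array([e[0],e[1],.121])
rows((a,T),3,85); rows((b,T),5,85,a,T)
E
```

```text
-0.0016 0.0003 0.0005 2.4 5.4 7.8 85; -0.0016 0.0003 0.0005 2.4 5.4 7.8 85; -0.0016 0.0003 0.0005 2.4 5.3 7.8 85
maxshift 7.8 turn 0.0016022019504184613
0.0000 0.0000 0.0000 0.0 0.0 22.8 85; 0.0000 0.0000 0.0000 0.0 0.0 22.8 85; 0.0000 0.0000 0.0000 0.0 0.0 22.8 85; 0.0000 0.0000 0.0000 0.0 0.0 22.8 85; 0.0000 0.0000 0.0000 0.0 0.0 22.8 85
maxshift 22.8 turn 0.0
```

Call:
servo_tool(targets="-0.0016 0 0.0005 2.4 5.4 7.8 85; -0.0016 0 0.0005 2.4 5.4 7.8 85; -0.001 0 0.0005 2.4 5.3 7.8 85; 0 0 0 0 0 22.8 85; 0 0 0 0 0 22.8 85; 0 0 0 0 0 22.8 85; 0 0 0 0 0 22.8 85; 0 0 0 0 0 20 85")

```text
time: 2.2
tool_pos: [0.5039, 0.3379, 0.1185]
tcp_rot: [-0.197, 3.13, 0.009]
wrist_force: [-0.4, -0.5, 0.1]
width: 0.998
```

```bash
python3 - <<'E'
from h import *
import pickle
e=np.load('sc.npy');a=st(); print(a[0]['time'],a[1],a[2].as_rotvec(),a[0]['wrist_force'])
print(rows((np.array([e[0],e[1],.121]),toolR(e[2])),1,85))
d=cap('wrist','w2')
E
```

```text
2.2 [0.50390363 0.33792191 0.11852671] [-0.1973057   3.13042765  0.00865491] [-0.3952448  -0.51188935  0.08530353]
0.0052 0.0053 0.0007 -2.4 -7.9 -2.5 85
maxshift 7.9 turn 0.005276798469431123
None
```

View pics/w2.png

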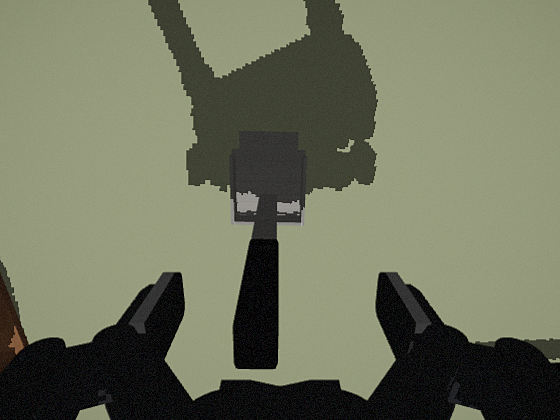

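Call:
servo_tool(targets="0.0025 0.0025 0 -1.2 -3.9 -1.2 85; 0.0025 0.0025 0 -1.2 -3.9 -1 85; 0 0 0 0 0 0 85; 0 0 0 0 0 0 85", newtons=80)

```text
time: 2.58
tool_pos: [0.4991, 0.3303, 0.1128]
tcp_rot: [0.205, -3.12, 0.011]
wrist_force: [0.0, -0.2, 0.1]
width: 0.995
```

```bash
python3 - <<'E'
from h import *
import pickle
e=np.load('sc.npy');a=st(); print(a[0]['time'],a[1],a[2].as_rotvec(),a[0]['wrist_force'])
print(rows((np.array([e[0],e[1],.121]),toolR(e[2])),1,85))
d=cap('wrist','w3')
E
```

```text
2.5833 [0.49911007 0.33031206 0.11283766] [ 0.20503892 -3.12034981  0.01063727] [ 0.03105486 -0.17724278  0.05752522]
-0.0059 -0.0149 0.0061 -8.0 -1.0 -8.3 85
maxshift 8.3 turn 0.014892618778102957
None
```

View pics/w3.png

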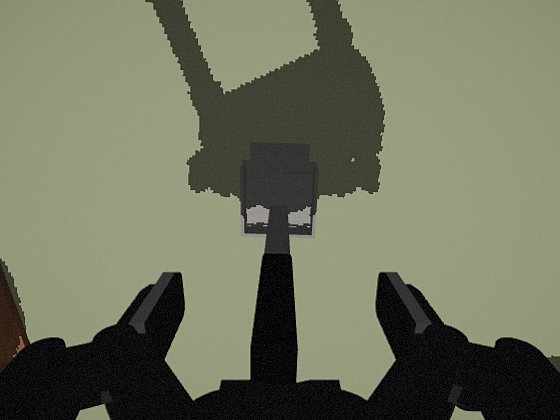

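Call:
servo_tool(targets="-0.006 -0.015 0.006 -4 -0.5 -4 85; 0 0 0 -4 -0.5 -4 85; 0 0 0 0 0 0 85")

```text
time: 2.88
tool_pos: [0.5105, 0.3318, 0.1256]
tcp_rot: [-0.195, 3.127, 0.007]
wrist_force: [-0.0, 0.5, -0.2]
width: 0.992
```

Call:
servo_tool(targets="0 0 0 0 0 0 85; 0 0 0 0 0 0 85")

```text
time: 3.05
tool_pos: [0.5121, 0.3321, 0.1279]
tcp_rot: [-0.193, 3.124, 0.009]
wrist_force: [0.5, -0.6, 0.1]
width: 0.995
```

```bash
python3 - <<'E'
from h import *
import pickle
e=np.load('sc.npy');a=st(); print(a[0]['time'],a[1],a[2].as_rotvec(),a[0]['joint_vel'].round(3))
print(rows((np.array([e[0],e[1],.121]),toolR(e[2])),1,85))
E
```

```text
3.05 [0.51214593 0.33214821 0.12788424] [-0.19301421  3.12395484  0.00942209] [-0.002 -0.005 -0.008  0.001  0.003  0.   ]
0.0053 0.0120 -0.0018 5.1 -1.2 6.8 85
maxshift 6.8 turn 0.01202034728151874
None
```

Call:
servo_tool(targets="0.004 0.008 -0.001 3.4 -0.8 4.5 85; 0 0 0 0 0 0 85; 0 0 0 0 0 0 85")

```text
time: 3.3
tool_pos: [0.5091, 0.3309, 0.1236]
tcp_rot: [-0.194, 3.131, 0.002]
wrist_force: [0.3, -0.2, 0.4]
width: 0.994
```

```bash
python3 - <<'E'
from h import *
import pickle
e=np.load('sc.npy');a=st(); print(a[0]['time'],a[1],a[2].as_rotvec(),a[0]['joint_vel'].round(3))
print(rows((np.array([e[0],e[1],.121]),toolR(e[2])),1,85))
E
```

```text
3.3 [0.50908631 0.33085194 0.12355101] [-1.94433396e-01  3.13146853e+00  2.49908261e-03] [0.001 0.007 0.016 0.002 0.007 0.001]
0.0013 0.0042 -0.0012 1.8 -0.2 2.5 85
maxshift 2.5 turn 0.004184358338546669
None
```

Call:
servo_tool(targets="0 0.003 0 1.5 0 1.5 40; 0 0 0 0 0 0 10; 0 0 0 0 0 0 10; 0 0 0 0 0 0 10; 0 0 0 0 0 0 10; 0 0 0 0 0 0 10; 0 0 0 0 0 0 10", newtons=90)

```text
time: 3.88
tool_pos: [0.5064, 0.3301, 0.1204]
tcp_rot: [0.195, -3.134, 0.0]
wrist_force: [0.1, 0.3, -0.9]
width: 0.176
```

Call:
servo_tool(targets="0 0 0 0 0 0 10; 0 0 0 0 0 0 10; 0 0 0 0 0 0 10")

```text
time: 4.13
tool_pos: [0.5065, 0.3301, 0.1204]
tcp_rot: [0.195, -3.134, 0.0]
wrist_force: [-0.5, -0.4, -0.1]
width: 0.172
```

```bash
python3 - <<'E'
from h import *
import pickle
a=st(); print(a[0]['time'],a[1],a[2].as_rotvec(),a[0]['wrist_force'])
d=cap('wrist','w4');d['p'],d['r']=a[1],a[2].as_rotvec();pickle.dump(d,open('w4.pkl','wb'))
E
```

```text
4.1333 [0.50648281 0.33008576 0.12036595] [ 1.95078456e-01 -3.13392452e+00  1.80709016e-04] [-0.45635251 -0.35726686 -0.12756732]
```

View pics/w4.png

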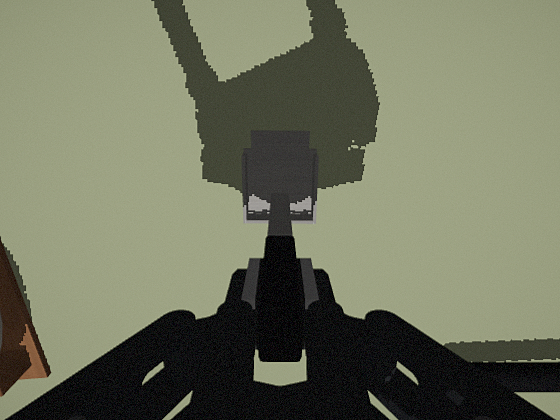

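```bash
python3 - <<'E'
from ow import *
d=pickle.load(open('w4.pkl','rb'))
j,s,m=np.load('fit.npy')
e=np.array([*d['p'][:2],.124]); 
for dx in(-.002,-.001,0,.001,.002):
  p=e.copy();p[:2]+=dx*np.array([np.cos(e[2]),np.sin(e[2])])
  print(dx,wproj(d,pose(p,[[.01,.028,0],[.01,-.028,0],[-.058,.022,.0075],[-.058,-.022,.0075]])).round(1).tolist())
draw(d,e,j,'w4s.png',(225,110,110,130),5)
E
```

```text
-0.002 [[312.3, 211.9], [244.2, 211.9], [307.9, 127.9], [248.3, 127.9]]
-0.001 [[312.3, 213.1], [244.2, 213.1], [307.9, 129.3], [248.4, 129.3]]
0 [[312.2, 214.2], [244.3, 214.2], [307.9, 130.7], [248.4, 130.7]]
0.001 [[312.2, 215.4], [244.3, 215.4], [307.8, 132.1], [248.4, 132.0]]
0.002 [[312.2, 216.5], [244.3, 216.5], [307.8, 133.4], [248.5, 133.4]]
```

View pics/w4s.png

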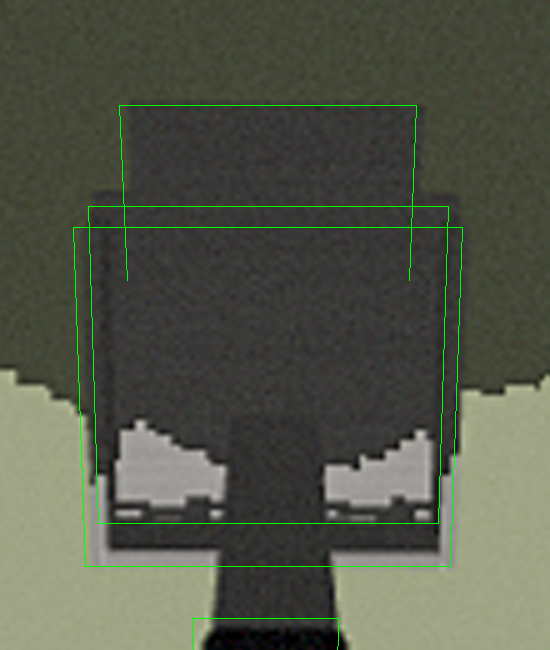

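```bash
python3 - <<'E'
from h import *
s,p,r=st(); A=np.array([.5065,.33,.25]);
rows((A,r),6,10); rows((np.array([.60,.20,.29]),toolR(.2)),10,10,A,r)
E
```

```text
0.0000 0.0000 0.0000 0.0 -0.0 -21.6 10; 0.0000 0.0000 0.0000 0.0 -0.0 -21.6 10; 0.0000 0.0000 0.0000 0.0 -0.0 -21.6 10; 0.0000 0.0000 0.0000 0.0 -0.0 -21.6 10; 0.0000 0.0000 0.0000 0.0 -0.0 -21.6 10; 0.0000 0.0000 0.0000 0.0 -0.0 -21.6 10
maxshift 21.6 turn 0.0
0.0000 -0.0002 -0.0076 -7.7 -14.1 -4.0 10; 0.0000 -0.0002 -0.0076 -7.6 -14.1 -4.0 10; 0.0000 -0.0002 -0.0076 -7.4 -14.2 -4.0 10; 0.0000 -0.0002 -0.0076 -7.3 -14.2 -4.0 10; 0.0000 -0.0002 -0.0076 -7.2 -14.3 -4.0 10; 0.0000 -0.0002 -0.0076 -7.1 -14.3 -4.0 10; 0.0000 -0.0002 -0.0076 -7.0 -14.4 -4.0 10; 0.0000 -0.0002 -0.0076 -6.9 -14.4 -4.0 10
0.0000 -0.0002 -0.0076 -6.8 -14.5 -4.0 10; 0.0000 -0.0002 -0.0076 -6.7 -14.5 -4.0 10
maxshift 14.5 turn 0.007563242199840552
```

Call:
servo_tool(targets="0 0 0 0 0 -10 10; 0 0 0 0 0 -21 10; 0 0 0 0 0 -21 10; 0 0 0 0 0 -21 10; 0 0 0 0 0 -21 10; 0 0 -0.008 -4 -8 -12 10; 0 0 -0.008 -8 -14 -4 10; 0 0 -0.008 -8 -14 -4 10")

```text
time: 4.85
tool_pos: [0.5275, 0.2961, 0.2381]
tcp_rot: [0.242, -3.121, 0.006]
wrist_force: [0.6, -0.1, -2.0]
width: 0.178
```

Call:
servo_tool(targets="0 0 -0.01 -8 -14 -4 10; 0 0 -0.01 -8 -14 -4 10; 0 0 -0.01 -8 -14 -4 10; 0 0 -0.01 -8 -14 -4 10; 0 0 -0.01 -7 -14 -4 10; 0 0 -0.01 -6 -12 -3 10; 0 0 -0.005 -3 -6 -2 10; 0 0 0 0 0 0 10")

```text
time: 5.52
tool_pos: [0.5968, 0.2074, 0.267]
tcp_rot: [0.35, -3.114, 0.01]
wrist_force: [-0.0, -0.0, -1.5]
width: 0.174
```

Call:
servo_tool(targets="0 0 0 0 0 0 10; 0 0 0 0 0 0 10")

```text
time: 5.68
tool_pos: [0.5965, 0.2069, 0.2666]
tcp_rot: [0.348, -3.113, 0.009]
wrist_force: [-0.7, 0.5, -2.1]
width: 0.176
```

```bash
python3 - <<'E'
from h import *
import pickle
a=st(); print(a[0]['time'],a[1],a[2].as_rotvec(),a[0]['wrist_force'],a[0]['torque'])
d=cap('wrist','w5');d['p'],d['r']=a[1],a[2].as_rotvec();pickle.dump(d,open('w5.pkl','wb'))
E
```

```text
5.6833 [0.59652671 0.20689929 0.2666413 ] [ 0.34765956 -3.11268529  0.00933538] [-0.72689155  0.54502297 -2.0620103 ] [-0.02086072 -0.02273219 -0.03144721]
```

View pics/w5.png

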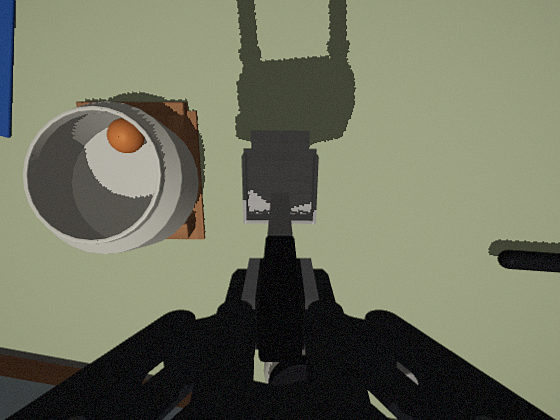

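```bash
python3 - <<'E'
from ow import *
d=pickle.load(open('w5.pkl','rb'))
j,s,m=np.load('fit.npy')
draw(d,s,j,'w5j.png',(15,85,195,175),4); print(wproj(d,pose(j,ball)))
E
```

```text
[[123.8347844 135.1386078]]
```

View pics/w5j.png

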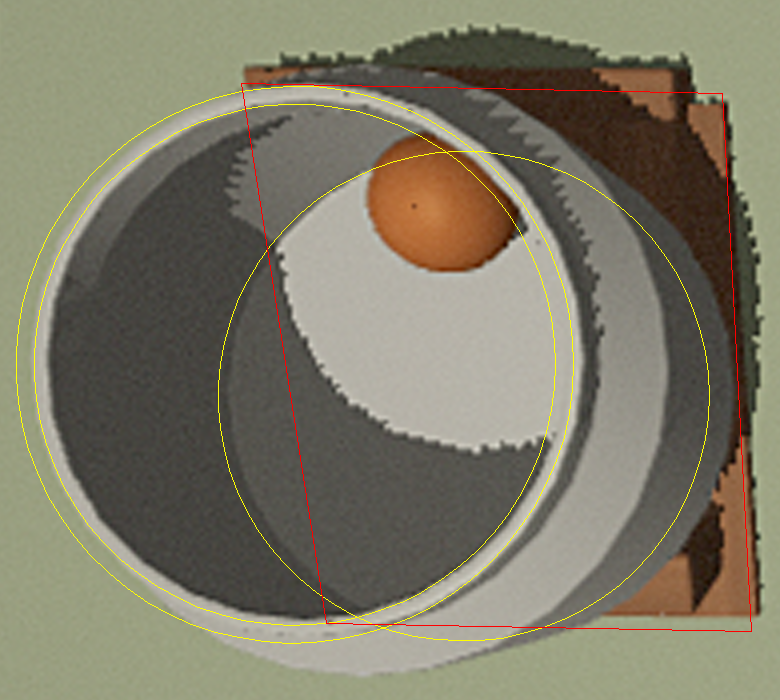

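```bash
python3 - <<'E'
from ow import *
d=pickle.load(open('w5.pkl','rb'))
d2=dict(d);T=d['T_tool_cam'].copy();T[1,3]-=.0011 
j,s,m=np.load('fit.npy')
# sign check of bias: held scoop lip
P=lambda dd:wproj(dd,dd['p']+R.from_rotvec(dd['r']).apply([[.058,.022,.1204-.0075],[.058,-.022,.1204-.0075],[-.01,.028,.1204],[-.01,-.028,.1204]])).round(1).tolist()
print(P(d))
d2['T_tool_cam']=T; print(P(d2))
q=lambda x,y:np.array([x/4+15-.4,y/4+85-.4])
W=q(35,0)[0],q(582,0)[0],q(0,105)[1],q(0,620)[1],q(50,0)[0]
for dd,use in((d,1),(d2,1),(d2,2)):
  def fw(p):
    P=wproj(dd,pose(p,ring(.062,.09)));I=wproj(dd,pose(p,ring(.058,.09)))
    b=wproj(dd,pose(p,ball))[0]-[126.4,135.5]
    c=wproj(dd,pose(p,[-.085,.07,.0]))[0]-q(725,97); c2=wproj(dd,pose(p,[.085,.07,.0]))[0]-q(760,613)
    return np.concatenate([[P[:,0].min()-W[0],P[:,0].max()-W[1],I[:,1].min()-W[2],I[:,1].max()-W[3],I[:,0].min()-W[4]],b,c,c2])
  r=least_squares(fw,j);print(r.x,r.fun.round(1))
np.save('jw.npy',r.x)
draw(d,s,r.x,'w5j2.png',(15,85,195,175),4)
E
```

```text
[[307.8, 130.3], [248.3, 130.2], [312.2, 213.8], [244.2, 213.8]]
[[309.3, 130.3], [249.8, 130.2], [313.5, 213.8], [245.5, 213.8]]
[0.64405135 0.04638917 0.21988967] [-1.4  0.9 -0.5  1.  -0.7 -0.4 -0.6  0.8 -2.2  1.3  3.6]
[0.64429544 0.0453137  0.21988734] [-1.4  0.9 -0.5  1.  -0.7 -0.4 -0.6  0.8 -2.2  1.3  3.6]
[0.64429544 0.0453137  0.21988734] [-1.4  0.9 -0.5  1.  -0.7 -0.4 -0.6  0.8 -2.2  1.3  3.6]
```

View pics/w5j2.png

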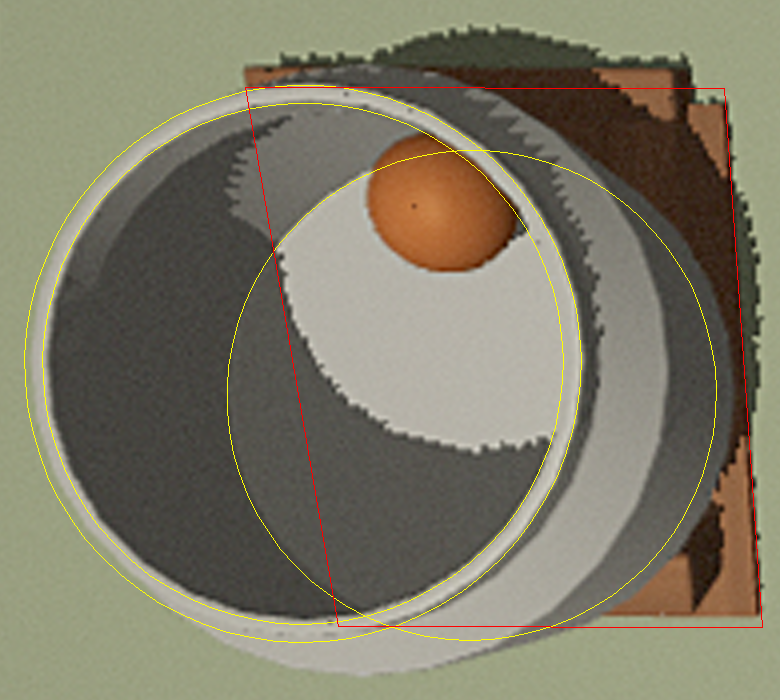

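```bash
python3 - <<'E'
import cv2
im=cv2.imread('pics/w5.png');cv2.imwrite('pics/w5s.png',cv2.resize(im[120:230,235:330],None,fx=6,fy=6,interpolation=cv2.INTER_CUBIC))
E
```

```text
(no output)
```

View pics/w5s.png

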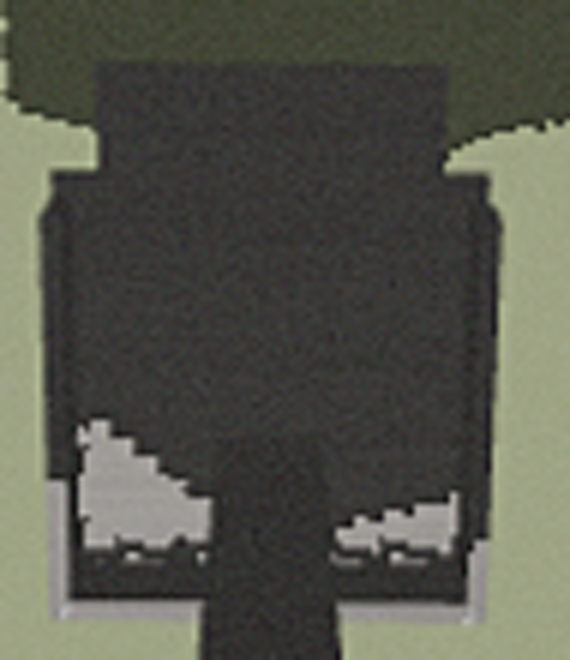

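```bash
cat > jar.py <<'E'
from h import *
J=np.array([.6445,.0446,.213]); L=.1204
a=np.radians(18);AX=np.array([-np.sin(a),0,np.cos(a)]);EX=np.array([np.cos(a),0,np.sin(a)])
RJ=R.from_euler('z',J[2])
def tgt(r,h,pitch,y=0,tip=(-.058,.005)):
    "tip (r,h) mm jar coords, pitch deg nose-down -> TCP pose"
    T=toolR(J[2],np.radians(pitch)); S=T*R.from_matrix(np.diag([-1.,1,-1]))
    P=RJ.apply(np.array([0,0,.03])+r/1e3*EX+h/1e3*AX+np.array([0,y/1e3,0]))+[J[0],J[1],0]
    o=P-S.apply([tip[0],0,tip[1]]); return o+S.apply([0,0,L]),T
def rep():
    s,p,r=st(); S=r*R.from_matrix(np.diag([-1.,1,-1])); o=p-S.apply([0,0,L])
    for n,q in(('tip',[-.058,0,.005]),('org',[0,0,0]),('back',[.01,0,0]),('top',[0,0,.165])):
        w=o+S.apply(q); l=RJ.inv().apply(w-[J[0],J[1],0])-[0,0,.03]
        print(n,'r %.1f y %.1f h %.1f'%(l@EX*1e3,l[1]*1e3,l@AX*1e3),'world',(w*1e3).round(1) if n!='top' else '')
    x=S.apply([1,0,0]); y=S.apply([0,1,0])
    print('t %.2f pitch %.1f yawerr %.1f roll %.1f'%(s['time'],np.degrees(np.arcsin(x[2])),np.degrees(np.arctan2(x[1],x[0])-J[2]),np.degrees(np.arcsin(y[2]))),'F',s['wrist_force'].round(1),'Tq',s['torque'].round(2),'w',round(s['width'],3),'q',s['q'].round(2))
E
python3 - <<'E'
from jar import *
rep()
t=tgt(-22,112,40); print(t[0],t[1].as_rotvec()); rows(t,12,10)
E
```

```text
tip r -30.8 y 167.9 h 138.0 world [538.7 193.5 151.8]
org r 22.6 y 168.4 h 114.8 world [595.2 206.3 146.2]
back r 32.1 y 168.5 h 111.6 world [605.  208.5 146.1]
top r 75.2 y 169.2 h 271.2 world 
t 5.73 pitch -0.6 yawerr 0.6 roll -0.3 F [ 0.2  0.7 -1.5] Tq [-0.02 -0.    0.03] w 0.176 q [ 0.3   0.17  1.65 -0.    1.33 -1.5 ]
[0.56114698 0.02657235 0.25540317] [-0.25998068  2.43189686  0.09462523]
-0.0001 -0.0590 0.0009 6.2 -14.0 1.1 10; -0.0001 -0.0590 0.0009 6.2 -14.0 0.7 10; -0.0001 -0.0590 0.0009 6.2 -14.0 0.3 10; -0.0001 -0.0590 0.0009 6.2 -14.0 -0.0 10; -0.0001 -0.0590 0.0009 6.2 -14.0 -0.4 10; -0.0001 -0.0590 0.0009 6.2 -14.0 -0.8 10; -0.0001 -0.0590 0.0009 6.1 -14.1 -1.1 10; -0.0001 -0.0590 0.0009 6.0 -14.1 -1.5 10
-0.0001 -0.0590 0.0009 5.9 -14.1 -1.9 10; -0.0001 -0.0590 0.0009 5.7 -14.1 -2.2 10; -0.0001 -0.0590 0.0009 5.6 -14.1 -2.5 10; -0.0001 -0.0590 0.0009 5.4 -14.1 -2.9 10
maxshift 14.1 turn 0.05903521371110884
```

Call:
servo_tool(targets="0 -0.03 0 3 -7 0.5 10; 0 -0.059 0.001 6.2 -14 0.7 10; 0 -0.059 0.001 6.2 -14 0.3 10; 0 -0.059 0.001 6.2 -14 0 10; 0 -0.059 0.001 6.2 -14 -0.4 10; 0 -0.059 0.001 6.2 -14 -0.8 10; 0 -0.059 0.001 6.1 -14 -1 10; 0 -0.059 0.001 6 -14 -1.5 10")

```text
time: 6.4
tool_pos: [0.5713, 0.1009, 0.2573]
tcp_rot: [-0.309, 2.68, 0.069]
wrist_force: [0.2, 1.0, -2.2]
width: 0.173
```

```bash
python3 - <<'E'
from jar import *
rep()
t=tgt(-22,112,40); rows(t,4,10)
E
```

```text
tip r -28.8 y 70.3 h 112.5 world [568.9 100.2 128.1]
org r 29.4 y 71.3 h 115.2 world [621.9 112.6 148.7]
back r 39.3 y 71.4 h 116.5 world [630.7 114.7 153. ]
top r 7.7 y 70.2 h 278.8 world 
t 6.40 pitch 25.6 yawerr 1.0 roll -0.0 F [ 0.2  1.  -2.2] Tq [-0.15  0.35  0.04] w 0.173 q [ 0.1  -0.21  2.1   0.08  0.81 -1.74]
0.0021 -0.0630 0.0036 6.3 -17.5 -2.5 10; 0.0021 -0.0630 0.0036 6.0 -17.5 -2.8 10; 0.0021 -0.0630 0.0036 5.8 -17.6 -3.1 10; 0.0021 -0.0630 0.0036 5.5 -17.6 -3.5 10
maxshift 17.6 turn 0.06296799969308325
```

Call:
servo_tool(targets="0.002 -0.06 0.003 6 -15 -3.5 10; 0.002 -0.06 0.003 6 -15 -3.5 10; 0.002 -0.05 0.003 5 -14 -3 10; 0.001 -0.04 0.002 3 -10 -2 10; 0 -0.02 0 1 -5 -1 10; 0 0 0 0 0 0 10")

```text
time: 6.9
tool_pos: [0.55, 0.0385, 0.2514]
tcp_rot: [-0.273, 2.45, 0.098]
wrist_force: [-0.7, 0.2, -1.6]
width: 0.173
```

```bash
python3 - <<'E'
from jar import *
rep()
t=tgt(-22,100,40); rows(t,2,10)
E
```

```text
tip r -33.7 y 14.4 h 111.0 world [576.6  44.7 125.1]
org r 22.3 y 14.8 h 127.0 world [623.7  55.3 157.7]
back r 31.6 y 14.9 h 130.6 world [631.3  57.  164. ]
top r -36.6 y 13.7 h 281.1 world 
t 6.90 pitch 38.9 yawerr 0.5 roll 0.1 F [-0.7  0.2 -1.6] Tq [-0.15  0.57  0.01] w 0.173 q [-0.1  -0.38  2.32  0.37  0.58 -2.14]
0.0033 -0.0096 0.0033 -2.3 -7.1 6.6 10; 0.0033 -0.0096 0.0033 -2.3 -7.0 6.7 10
maxshift 7.1 turn 0.009574226234114778
```

```bash
python3 - <<'E'
s=open('jar.py').read()
s=s.replace("def tgt(r,h,pitch,y=0,tip=(-.058,.005)):","def tgt(r,h,pitch,y=0,tip=(-.058,.005),yo=-4):").replace("T=toolR(J[2],","T=toolR(J[2]+np.radians(yo),")
open('jar.py','w').write(s)
E
python3 - <<'E'
from jar import *
a=tgt(-34,100,29,1); rows(a,4,10)
b=tgt(-34,50,29,1);rows(b,4,10,*a)
E
```

```text
0.0113 0.0432 0.0163 -3.7 -3.2 5.4 10; 0.0113 0.0432 0.0163 -4.0 -3.1 5.3 10; 0.0113 0.0432 0.0163 -4.2 -3.0 5.2 10; 0.0113 0.0432 0.0163 -4.5 -2.9 5.0 10
maxshift 5.4 turn 0.0431783788484644
0.0000 0.0000 0.0000 2.4 0.3 12.3 10; 0.0000 0.0000 0.0000 2.4 0.3 12.3 10; 0.0000 0.0000 0.0000 2.4 0.3 12.3 10; 0.0000 0.0000 0.0000 2.4 0.3 12.3 10
maxshift 12.3 turn 0.0
```

Call:
servo_tool(targets="0.01 0.04 0.015 -3.7 -3.2 5 10; 0.01 0.04 0.015 -4 -3.1 5 10; 0.01 0.038 0.015 -4.2 -3 5 10; 0.006 0.02 0.009 -2.3 -2 2.5 10; 0 0 0 0 0 0 10")

```text
time: 7.32
tool_pos: [0.5696, 0.0346, 0.2421]
tcp_rot: [-0.202, 2.609, 0.06]
wrist_force: [-0.7, 0.3, -1.4]
width: 0.174
```

```bash
python3 - <<'E'
from jar import *
rep()
a=tgt(-34,100,29,1); rows(a,1,10)
b=tgt(-34,50,29,1);rows(b,4,10)
E
```

```text
tip r -38.5 y 6.1 h 100.0 world [577.2  36.3 113.2]
org r 19.2 y 3.0 h 107.3 world [629.3  44.4 138. ]
back r 28.9 y 2.5 h 109.4 world [637.8  45.7 143. ]
top r -15.4 y 7.2 h 268.6 world 
t 7.32 pitch 30.1 yawerr -3.4 roll 0.2 F [-0.7  0.3 -1.4] Tq [-0.06  0.42 -0.02] w 0.174 q [-0.05 -0.26  2.2   0.16  0.7  -1.87]
0.0097 0.0195 0.0092 -6.9 -4.3 2.2 10
maxshift 6.9 turn 0.019512520267662575
0.0024 0.0049 0.0023 0.9 -0.9 12.8 10; 0.0024 0.0049 0.0023 0.8 -0.9 12.8 10; 0.0024 0.0049 0.0023 0.8 -0.8 12.8 10; 0.0024 0.0049 0.0023 0.7 -0.8 12.8 10
maxshift 12.8 turn 0.004878130066915644
```

Call:
servo_tool(targets="0.004 0.008 0.004 -2 -2 8 10; 0.003 0.006 0.003 0 -1.5 11 10; 0.002 0.003 0.002 1 -0.5 11 10; 0 0 0 2 0 7 10; 0 0 0 0 0 2 10")

```text
time: 7.73
tool_pos: [0.5892, 0.0362, 0.204]
tcp_rot: [-0.193, 2.629, 0.051]
wrist_force: [-0.7, 0.5, -2.3]
width: 0.176
```

```bash
python3 - <<'E'
from jar import *
rep()
b=tgt(-22,28,28,0);rows(b,3,10);c=tgt(-22,10,28,0);rows(c,2,10,*b)
E
```

```text
tip r -34.3 y 3.2 h 58.4 world [594.3  37.1  74.9]
org r 23.5 y -0.3 h 64.6 world [646.9  44.8  98.7]
back r 33.3 y -0.9 h 66.5 world [655.6  46.1 103.5]
top r -7.8 y 4.8 h 226.5 world 
t 7.73 pitch 29.0 yawerr -3.8 roll 0.1 F [-0.7  0.5 -2.3] Tq [-0.06  0.43  0.05] w 0.176 q [-0.03 -0.17  2.19  0.15  0.63 -1.85]
0.0009 0.0058 0.0009 -2.8 -0.6 11.1 10; 0.0009 0.0058 0.0009 -2.9 -0.6 11.1 10; 0.0009 0.0058 0.0009 -2.9 -0.5 11.1 10
maxshift 11.1 turn 0.005813405030832982
0.0000 0.0000 0.0000 1.6 0.2 8.9 10; 0.0000 0.0000 0.0000 1.6 0.2 8.9 10
maxshift 8.9 turn 0.0
```

Call:
servo_tool(targets="0 0.006 0 -4 -0.6 6 10; 0 0.006 0 -3 -0.6 10 10; 0 0.003 0 -2 -0.3 10 10; 0 0 0 0 0 5 10; 0 0 0 0 0 0 10")

```text
time: 8.15
tool_pos: [0.6118, 0.0379, 0.1755]
tcp_rot: [-0.193, 2.65, 0.051]
wrist_force: [0.5, 0.1, -2.6]
width: 0.177
```

```bash
python3 - <<'E'
from jar import *
rep()
c=tgt(-24,9,28,0);rows(c,2,10)
E
```

```text
tip r -24.3 y 0.5 h 25.1 world [614.2  38.5  46.4]
org r 33.6 y -3.2 h 30.1 world [667.3  46.3  69. ]
back r 43.4 y -3.8 h 31.8 world [676.   47.6  73.7]
top r 5.6 y 1.7 h 192.7 world 
t 8.15 pitch 27.8 yawerr -3.9 roll 0.1 F [ 0.5  0.1 -2.6] Tq [-0.06  0.47  0.01] w 0.177 q [-0.02 -0.08  2.17  0.15  0.58 -1.84]
0.0016 -0.0017 0.0007 1.4 0.1 7.9 10; 0.0016 -0.0017 0.0007 1.4 0.1 7.9 10
maxshift 7.9 turn 0.001746881220823118
```

Call:
servo_tool(targets="0 0 0 1 0 5 10; 0 0 0 1 0 5 10; 0 0 0 1 0 3 10; 0 0 0 0 0 0 10")

```text
time: 8.48
tool_pos: [0.6154, 0.0383, 0.1613]
tcp_rot: [-0.193, 2.651, 0.051]
wrist_force: [-0.8, 0.2, -1.8]
width: 0.172
```

```bash
python3 - <<'E'
from jar import *
rep(); cap('scene','s6');cap('wrist','w6');im=cv2.imread('pics/s6.png');im=cv2.resize(im[220:370,200:330],None,fx=4,fy=4);cv2.imwrite('pics/s6c.png',im)
E
```

```text
tip r -25.3 y 0.1 h 10.5 world [617.8  38.9  32.2]
org r 32.6 y -3.6 h 15.5 world [670.9  46.7  54.8]
back r 42.4 y -4.2 h 17.2 world [679.6  47.9  59.5]
top r 4.7 y 1.3 h 178.0 world 
t 8.48 pitch 27.8 yawerr -3.9 roll 0.1 F [-0.8  0.2 -1.8] Tq [-0.05  0.45 -0.04] w 0.172 q [-0.02 -0.06  2.17  0.15  0.55 -1.85]
```

View pics/s6c.png

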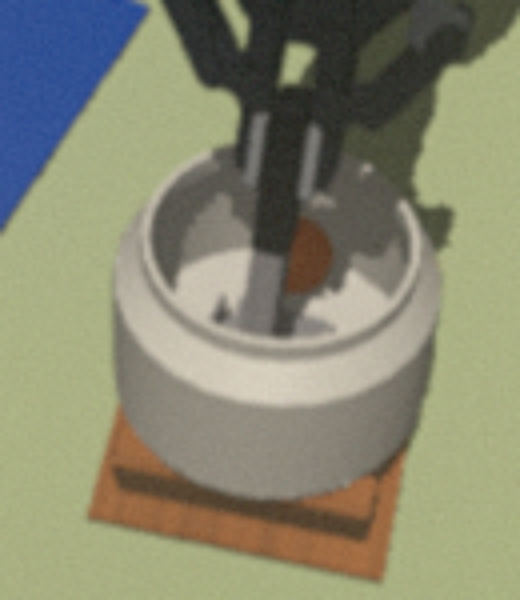

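View pics/w6.png

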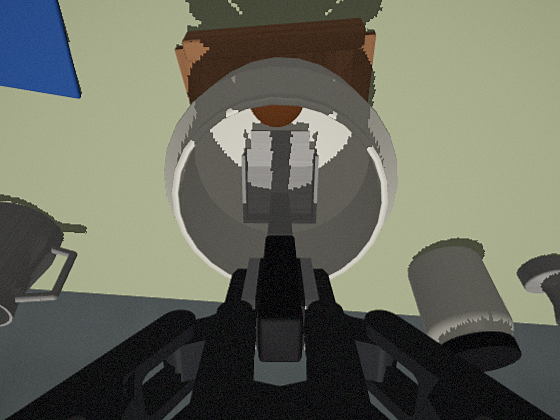

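Call:
servo_tool(targets="0 0 0 0 0 2 10; 0 0 0 0 0 1 10; 0 0 0 0 0 0 10")

```text
time: 8.83
tool_pos: [0.6177, 0.0384, 0.1605]
tcp_rot: [-0.192, 2.647, 0.05]
wrist_force: [0.2, -0.3, -2.1]
width: 0.173
```

```bash
python3 - <<'E'
from jar import *
rep()
E
```

```text
tip r -23.0 y -0.3 h 9.0 world [620.5  39.   31.4]
org r 34.9 y -4.0 h 14.1 world [673.5  46.8  54.2]
back r 44.7 y -4.6 h 15.9 world [682.2  48.1  58.9]
top r 6.5 y 1.0 h 176.6 world 
t 8.83 pitch 28.0 yawerr -3.9 roll 0.1 F [ 0.2 -0.3 -2.1] Tq [-0.04  0.46  0.01] w 0.173 q [-0.02 -0.05  2.17  0.15  0.55 -1.85]
```

Call:
servo_tool(targets="0 0 0 0.5 0 2.5 10; 0 0 0 0.5 0 1 10; 0 0 0 0 0 0 10")

```text
time: 9.08
tool_pos: [0.6194, 0.0386, 0.1589]
tcp_rot: [-0.193, 2.645, 0.05]
wrist_force: [-1.9, -0.4, 0.2]
width: 0.177
```

```bash
python3 - <<'E'
from jar import *
rep()
E
```

```text
tip r -21.5 y -0.6 h 6.8 world [622.6  39.2  29.8]
org r 36.3 y -4.3 h 12.1 world [675.5  47.   52.7]
back r 46.2 y -4.9 h 13.9 world [684.3  48.2  57.5]
top r 7.5 y 0.8 h 174.5 world 
t 9.08 pitch 28.1 yawerr -3.9 roll 0.1 F [-1.9 -0.4  0.2] Tq [-0.1   0.92  0.06] w 0.177 q [-0.02 -0.05  2.17  0.16  0.54 -1.85]
```

```bash
python3 - <<'E'
from jar import *
c=tgt(-40,6.3,28,1,yo=-3.9);rows(c,4,10)
E
```

```text
0.0004 0.0005 0.0000 4.5 0.2 -0.7 10; 0.0004 0.0005 0.0000 4.5 0.2 -0.7 10; 0.0004 0.0005 0.0000 4.5 0.2 -0.7 10; 0.0004 0.0005 0.0000 4.5 0.2 -0.7 10
maxshift 4.5 turn 0.0005222850651290813
```

Call:
servo_tool(targets="0 0 0 4.5 0.2 -0.7 10; 0 0 0 4.5 0.2 -0.7 10; 0 0 0 4 0.2 -0.6 10; 0 0 0 2 0 0 10; 0 0 0 0 0 0 10")

```text
time: 9.5
tool_pos: [0.6059, 0.0369, 0.1549]
tcp_rot: [-0.191, 2.639, 0.049]
wrist_force: [-0.0, 0.1, -0.6]
width: 0.175
```

```bash
python3 - <<'E'
from jar import *
rep();cap('wrist','w7')
c=tgt(-63,6.3,28,1,yo=-3.9);rows(c,5,10)
im=cv2.imread('pics/w7.png');cv2.imwrite('pics/w7c.png',cv2.resize(im[50:280,150:410],None,fx=3,fy=3))
E
```

```text
tip r -35.0 y 0.4 h 7.0 world [609.8  37.5  25.9]
org r 22.9 y -3.2 h 12.6 world [662.6  45.2  49.1]
back r 32.7 y -3.8 h 14.4 world [671.3  46.5  53.8]
top r -6.9 y 2.0 h 174.8 world 
t 9.50 pitch 28.4 yawerr -3.9 roll 0.0 F [-0.   0.1 -0.6] Tq [-0.02  0.27 -0.01] w 0.175 q [-0.03 -0.07  2.2   0.16  0.53 -1.86]
0.0001 0.0015 -0.0001 5.4 -0.2 -0.8 10; 0.0001 0.0015 -0.0001 5.4 -0.2 -0.8 10; 0.0001 0.0015 -0.0001 5.4 -0.2 -0.8 10; 0.0001 0.0015 -0.0001 5.4 -0.2 -0.8 10; 0.0001 0.0015 -0.0001 5.4 -0.2 -0.8 10
maxshift 5.4 turn 0.0014668753532345266
```

View pics/w7c.png

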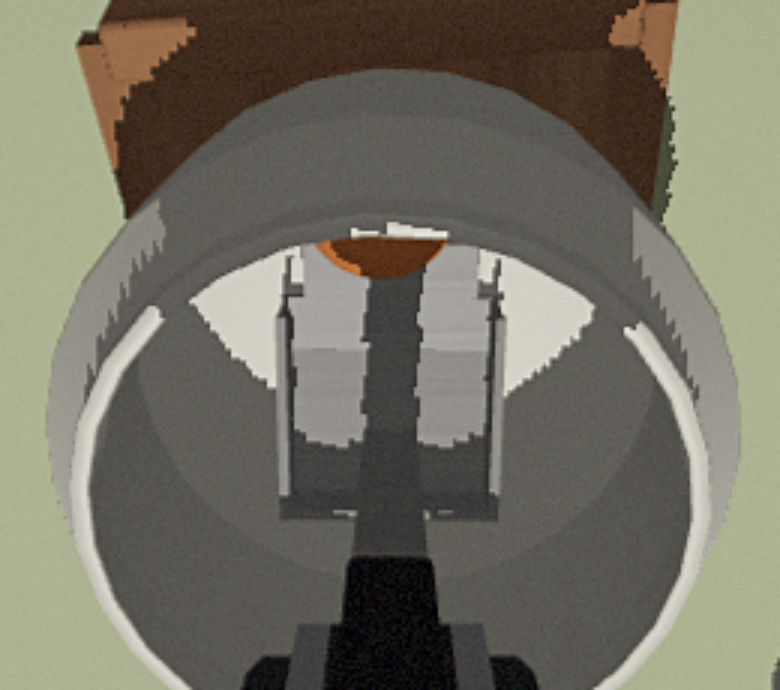

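Call:
servo_tool(targets="0 0 0 4.5 -0.2 -0.5 10; 0 0 0 4.5 -0.2 -0.5 10; 0 0 0 4 -0.2 -0.4 10; 0 0 0 0 0 0 10")

```text
time: 9.88
tool_pos: [0.5947, 0.0343, 0.1512]
tcp_rot: [-0.191, 2.635, 0.049]
wrist_force: [-0.3, -0.3, -0.3]
width: 0.177
```

```bash
python3 - <<'E'
from jar import *
rep()
E
```

```text
tip r -46.6 y 0.1 h 6.8 world [599.1  34.9  22.1]
org r 11.2 y -3.5 h 12.7 world [651.8  42.6  45.5]
back r 21.0 y -4.1 h 14.5 world [660.5  43.8  50.3]
top r -19.2 y 1.9 h 174.8 world 
t 9.88 pitch 28.7 yawerr -3.9 roll -0.0 F [-0.3 -0.3 -0.3] Tq [-0.05  0.28 -0.01] w 0.177 q [-0.03 -0.09  2.23  0.17  0.52 -1.88]
```

Call:
servo_tool(targets="0 0.003 0 4.5 0 -0.5 10; 0 0.003 0 4.5 0 -0.5 10; 0 0.003 0 4 0 -0.4 10; 0 0 0 0 0 0 10")

```text
time: 10.22
tool_pos: [0.5824, 0.0321, 0.1469]
tcp_rot: [-0.191, 2.643, 0.047]
wrist_force: [0.2, 0.1, 0.8]
width: 0.176
```

```bash
python3 - <<'E'
from jar import *
rep();cap('wrist','w8')
im=cv2.imread('pics/w8.png');cv2.imwrite('pics/w8c.png',cv2.resize(im[50:280,150:410],None,fx=3,fy=3))
E
```

```text
tip r -60.7 y 0.6 h 6.9 world [585.8  32.5  17.8]
org r -2.9 y -3.1 h 12.4 world [638.8  40.2  40.9]
back r 7.0 y -3.7 h 14.1 world [647.5  41.5  45.6]
top r -32.0 y 2.4 h 174.7 world 
t 10.22 pitch 28.2 yawerr -3.9 roll -0.0 F [0.2 0.1 0.8] Tq [-0.01  0.26 -0.05] w 0.176 q [-0.04 -0.11  2.25  0.17  0.52 -1.88]
```

View pics/w8c.png

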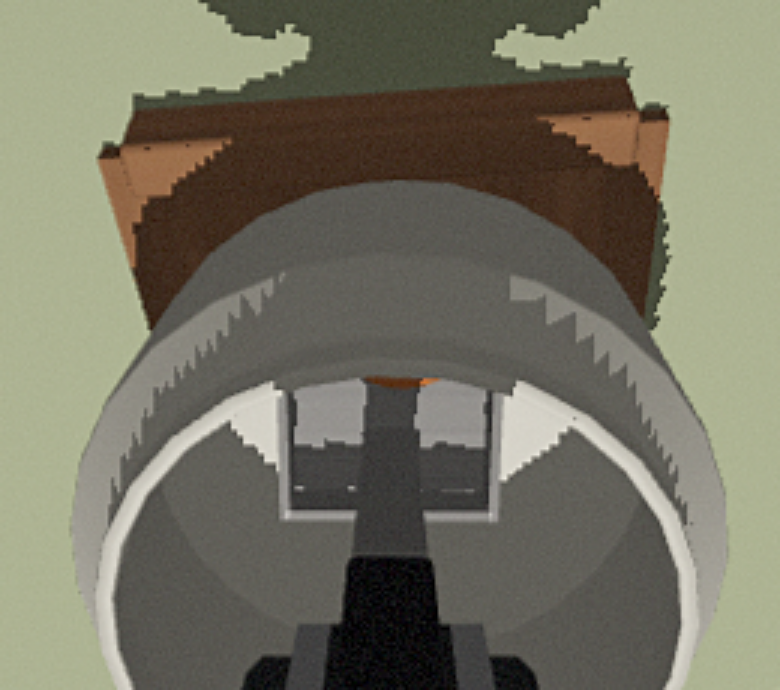

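Call:
servo_tool(targets="0 0.002 0 3 0 -0.3 10; 0 0 0 2 0 0 10; 0 0 0 0 0 0 10")

```text
time: 10.52
tool_pos: [0.5784, 0.0314, 0.1456]
tcp_rot: [-0.191, 2.643, 0.047]
wrist_force: [0.7, 0.2, 0.4]
width: 0.176
```

```bash
python3 - <<'E'
from jar import *
rep();cap('scene','s9');cap('top','t9')
im=cv2.imread('pics/s9.png');a=cv2.resize(im[240:320,220:320],(500,400));im=cv2.imread('pics/t9.png');b=cv2.resize(im[95:185,220:310],(400,400));cv2.imwrite('pics/9c.png',np.hstack([a[:,:400],b]))
E
```

```text
tip r -65.0 y 0.7 h 6.9 world [581.9  31.8  16.5]
org r -7.1 y -3.0 h 12.3 world [634.8  39.5  39.5]
back r 2.7 y -3.6 h 14.1 world [643.5  40.7  44.3]
top r -36.2 y 2.5 h 174.7 world 
t 10.52 pitch 28.2 yawerr -3.9 roll -0.0 F [0.7 0.2 0.4] Tq [ 0.06  0.06 -0.04] w 0.176 q [-0.04 -0.12  2.26  0.17  0.52 -1.89]
```

View pics/9c.png

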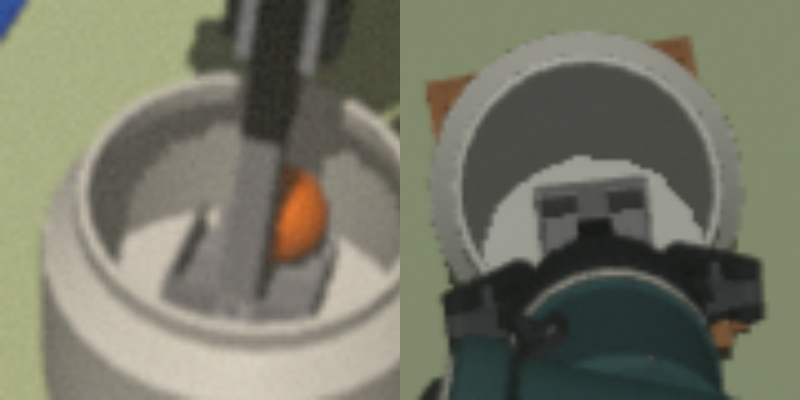

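```bash
python3 - <<'E'
from jar import *
a=tgt(-63,14,18,.7,yo=-3.9);rows(a,4,10);b=tgt(-62,26,8,.7,yo=-3.9);rows(b,4,10,*a);
E
```

```text
-0.0003 0.0446 -0.0002 -5.7 -0.0 1.4 10; -0.0003 0.0446 -0.0002 -5.7 -0.0 1.1 10; -0.0003 0.0446 -0.0002 -5.8 -0.0 0.9 10; -0.0003 0.0446 -0.0002 -5.8 -0.0 0.6 10
maxshift 5.8 turn 0.044572739156254655
-0.0000 0.0436 0.0000 -5.0 -0.0 -0.0 10; -0.0000 0.0436 0.0000 -5.0 -0.0 -0.3 10; -0.0000 0.0436 0.0000 -5.0 -0.0 -0.5 10; -0.0000 0.0436 0.0000 -5.0 -0.0 -0.7 10
maxshift 5.0 turn 0.04363323129985825
```

Call:
servo_tool(targets="0 0.03 0 -3.7 0 0.5 10; 0 0.044 0 -5.6 0 0.8 10; 0 0.044 0 -5.6 0 0.6 10; 0 0.03 0 -4 0 0 10; 0 0 0 0 0 0 10")

```text
time: 11.03
tool_pos: [0.5945, 0.0344, 0.1489]
tcp_rot: [-0.202, 2.801, 0.034]
wrist_force: [1.2, -0.3, -1.5]
width: 0.177
```

```bash
python3 - <<'E'
from jar import *
rep()
b=tgt(-62,26,8,.7,yo=-3.9);rows(b,5,10)
E
```

```text
tip r -67.4 y 1.8 h 12.3 world [577.7  32.   20.9]
org r -9.5 y -2.1 h 8.5 world [633.6  40.1  35.2]
back r 0.5 y -2.8 h 8.7 world [642.9  41.4  38.5]
top r -12.6 y 1.6 h 173.4 world 
t 11.03 pitch 19.1 yawerr -4.0 roll 0.0 F [ 1.2 -0.3 -1.5] Tq [-0.04  0.22  0.03] w 0.177 q [-0.01 -0.01  2.11  0.08  0.71 -1.78]
-0.0000 0.0389 -0.0002 -5.4 -0.2 -0.0 10; -0.0000 0.0389 -0.0002 -5.4 -0.2 -0.2 10; -0.0000 0.0389 -0.0002 -5.4 -0.2 -0.5 10; -0.0000 0.0389 -0.0002 -5.4 -0.2 -0.7 10; -0.0000 0.0389 -0.0002 -5.3 -0.2 -0.9 10
maxshift 5.4 turn 0.038897659886171165
```

Call:
servo_tool(targets="0 0.03 0 -5.4 -0.2 -0.2 10; 0 0.039 0 -5.4 -0.2 -0.4 10; 0 0.039 0 -5.4 -0.2 -0.6 10; 0 0.039 0 -5.4 -0.2 -0.8 10; 0 0.02 0 -3 0 -0.4 10; 0 0 0 0 0 0 10")

```text
time: 11.53
tool_pos: [0.6142, 0.0372, 0.1522]
tcp_rot: [-0.217, 2.979, 0.018]
wrist_force: [-1.2, -0.5, 7.2]
width: 0.176
```

```bash
python3 - <<'E'
from jar import *
rep()
b=tgt(-60,40,-3,.7,yo=-3.9);rows(b,5,10)
cap('scene','s10')
im=cv2.imread('pics/s10.png');cv2.imwrite('pics/10c.png',cv2.resize(im[230:330,220:320],(600,600)))
E
```

```text
tip r -67.3 y 1.9 h 21.0 world [575.2  31.6  29.2]
org r -11.0 y -2.0 h 6.9 world [632.6  40.   33.2]
back r -1.1 y -2.7 h 5.4 world [642.4  41.4  34.8]
top r 15.2 y -0.4 h 169.8 world 
t 11.53 pitch 8.9 yawerr -3.9 roll 0.1 F [-1.2 -0.5  7.2] Tq [-0.05  0.19  0.03] w 0.176 q [ 0.01  0.12  1.94  0.03  0.93 -1.72]
0.0002 0.0415 0.0001 -5.4 -0.2 -1.1 10; 0.0002 0.0415 0.0001 -5.3 -0.2 -1.3 10; 0.0002 0.0415 0.0001 -5.3 -0.2 -1.5 10; 0.0002 0.0415 0.0001 -5.2 -0.2 -1.8 10; 0.0002 0.0415 0.0001 -5.1 -0.2 -2.0 10
maxshift 5.4 turn 0.04153446070343195
```

View pics/10c.png

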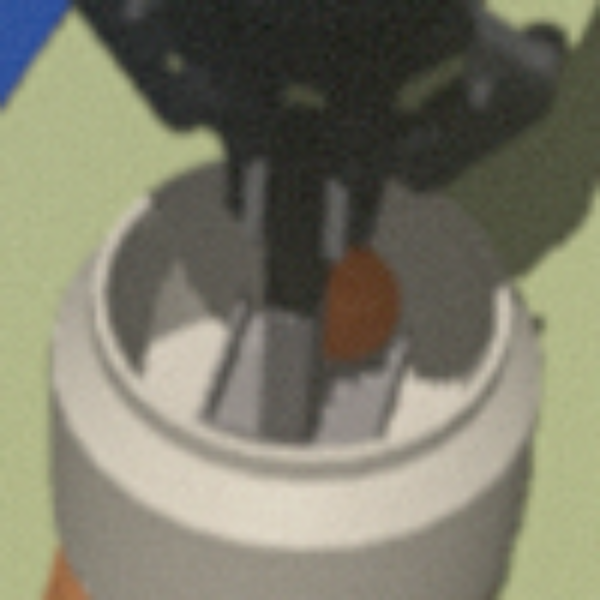

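Call:
servo_tool(targets="0 0 0 -1 -0.2 -4 10; 0 0.03 0 -4 -0.2 -3 10; 0 0.04 0 -5 -0.2 -2 10; 0 0.04 0 -5 -0.2 -2 10; 0 0.04 0 -4 -0.2 -2 10; 0 0.02 0 -2 0 -1 10; 0 0 0 0 0 0 10")

```text
time: 12.17
tool_pos: [0.6276, 0.0389, 0.1623]
tcp_rot: [0.228, -3.112, -0.002]
wrist_force: [1.7, -1.8, -0.7]
width: 0.173
```

```bash
python3 - <<'E'
from jar import *
rep()
b=tgt(-50,45,-4,0,yo=-3.9);rows(b,5,10)
cap('scene','s11');cap('wrist','w11')
im=cv2.imread('pics/s11.png');a=cv2.resize(im[230:330,220:320],(400,400));im=cv2.imread('pics/w11.png');cv2.imwrite('pics/11c.png',np.hstack([a,cv2.resize(im[80:280,180:380],(400,400))]))
E
```

```text
tip r -68.6 y 2.4 h 41.4 world [567.7  30.4  48.2]
org r -15.6 y -1.5 h 17.6 world [625.   38.9  41.9]
back r -6.2 y -2.1 h 14.3 world [634.9  40.3  41.7]
top r 38.7 y -2.2 h 173.4 world 
t 12.17 pitch -1.2 yawerr -3.8 roll 0.2 F [ 1.7 -1.8 -0.7] Tq [ 0.02 -0.44  0.05] w 0.173 q [ 0.02  0.24  1.76  0.    1.16 -1.7 ]
0.0006 0.0097 0.0003 -4.4 -0.2 -1.3 10; 0.0006 0.0097 0.0003 -4.4 -0.2 -1.4 10; 0.0006 0.0097 0.0003 -4.4 -0.2 -1.4 10; 0.0006 0.0097 0.0003 -4.4 -0.2 -1.4 10; 0.0006 0.0097 0.0003 -4.3 -0.2 -1.5 10
maxshift 4.4 turn 0.009672917920270559
```

View pics/11c.png

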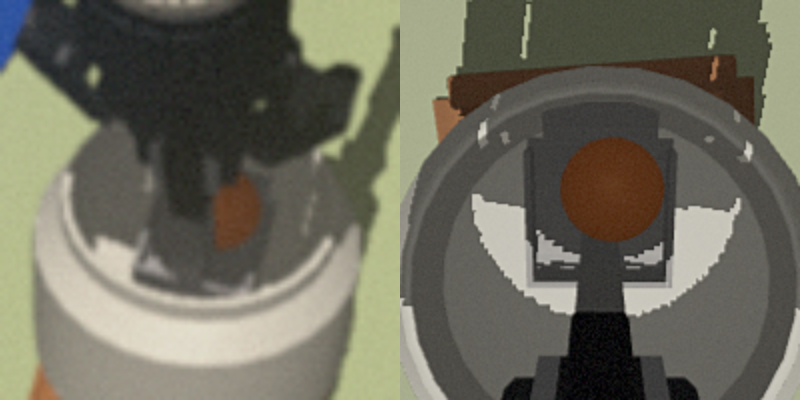

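Call:
servo_tool(targets="0 0.015 0 -2 0 -1.5 10; 0 0.015 0 -4 -0.2 -2 10; 0 0.015 0 -4 -0.2 -2 10; 0 0.01 0 -4 -0.2 -2 10; 0 0 0 -3 -0.2 -1 10; 0 0 0 -1 0 0 10; 0 0 0 0 0 0 10")

```text
time: 12.85
tool_pos: [0.6426, 0.0406, 0.1682]
tcp_rot: [0.223, -3.047, 0.003]
wrist_force: [-0.1, 0.3, -1.8]
width: 0.176
```

```bash
python3 - <<'E'
from jar import *
rep()
b=tgt(-45,60,-5,0,yo=-3.9);rows(b,4,10); c=tgt(-45,145,-5,0,yo=-3.9);rows(c,8,10,*b)
E
```

```text
tip r -58.1 y 1.5 h 48.6 world [575.5  31.2  58.3]
org r -6.8 y -2.3 h 21.4 world [632.2  39.6  48.3]
back r 2.4 y -3.0 h 17.5 world [642.1  41.   47.4]
top r 57.5 y -4.0 h 173.4 world 
t 12.85 pitch -5.0 yawerr -3.8 roll 0.2 F [-0.1  0.3 -1.8] Tq [-0.   -0.15 -0.03] w 0.176 q [ 0.03  0.31  1.67 -0.01  1.25 -1.69]
0.0010 0.0002 0.0003 -1.9 -0.1 -3.9 10; 0.0010 0.0002 0.0003 -1.9 -0.1 -3.9 10; 0.0010 0.0002 0.0003 -1.9 -0.1 -3.9 10; 0.0010 0.0002 0.0003 -1.9 -0.1 -3.9 10
maxshift 3.9 turn 0.001032586196213595
0.0000 0.0000 0.0000 4.1 -0.2 -9.8 10; 0.0000 0.0000 0.0000 4.1 -0.2 -9.8 10; 0.0000 0.0000 0.0000 4.1 -0.2 -9.8 10; 0.0000 0.0000 0.0000 4.1 -0.2 -9.8 10; 0.0000 0.0000 0.0000 4.1 -0.2 -9.8 10; 0.0000 0.0000 0.0000 4.1 -0.2 -9.8 10; 0.0000 0.0000 0.0000 4.1 -0.2 -9.8 10; 0.0000 0.0000 0.0000 4.1 -0.2 -9.8 10
maxshift 9.8 turn 0.0
```

Call:
servo_tool(targets="0 0 0 -3 0 -1 10; 0 0 0 -4 0 -2 10; 0 0 0 -3 0 -3 10; 0 0 0 -1 0 -5 10; 0 0 0 2 -0.1 -7 10; 0 0 0 3 -0.1 -8 10; 0 0 0 3.5 -0.2 -9 10; 0 0 0 4 -0.2 -9.5 10")

```text
time: 13.52
tool_pos: [0.6438, 0.0403, 0.2136]
tcp_rot: [0.223, -3.041, 0.003]
wrist_force: [0.4, 0.1, -2.0]
width: 0.177
```

```bash
python3 - <<'E'
from jar import *
rep()
c=tgt(-45,145,-5,0,yo=-3.9);rows(c,8,10)
E
```

```text
tip r -43.5 y 1.0 h 92.0 world [576.   30.8 104.1]
org r 7.7 y -2.8 h 64.5 world [632.7  39.2  93.7]
back r 16.8 y -3.4 h 60.6 world [642.6  40.7  92.8]
top r 72.8 y -4.6 h 216.1 world 
t 13.52 pitch -5.3 yawerr -3.8 roll 0.3 F [ 0.4  0.1 -2. ] Tq [ 0.02 -0.12 -0.02] w 0.177 q [ 0.03  0.28  1.62 -0.01  1.33 -1.69]
0.0006 -0.0006 0.0002 2.8 -0.2 -6.0 10; 0.0006 -0.0006 0.0002 2.8 -0.2 -6.1 10; 0.0006 -0.0006 0.0002 2.8 -0.2 -6.1 10; 0.0006 -0.0006 0.0002 2.8 -0.2 -6.1 10; 0.0006 -0.0006 0.0002 2.8 -0.2 -6.1 10; 0.0006 -0.0006 0.0002 2.8 -0.2 -6.1 10; 0.0006 -0.0006 0.0002 2.8 -0.2 -6.1 10; 0.0006 -0.0006 0.0002 2.8 -0.2 -6.1 10
maxshift 6.1 turn 0.000645827166068623
```

Call:
servo_tool(targets="0 0 0 4 -0.2 -9.5 10; 0 0 0 4 -0.2 -9.5 10; 0 0 0 4 -0.2 -9.5 10; 0 0 0 4 -0.2 -9.5 10; 0 0 0 3 -0.2 -9 10; 0 0 0 2 0 -7 10; 0 0 0 1 0 -4 10; 0 0 0 0 0 -1 10")

```text
time: 14.18
tool_pos: [0.6263, 0.0358, 0.2882]
tcp_rot: [0.223, -3.05, 0.004]
wrist_force: [-0.2, -0.0, -1.9]
width: 0.177
```

```bash
python3 - <<'E'
from jar import *
rep();cap('wrist','w12')
im=cv2.imread('pics/w12.png');cv2.imwrite('pics/12c.png',cv2.resize(im[80:280,180:380],(500,500)))
j,s,m=np.load('fit.npy')
print(m)
E
```

```text
tip r -36.9 y 0.2 h 167.6 world [559.5  26.4 178. ]
org r 14.5 y -3.6 h 140.6 world [616.3  34.8 168.2]
back r 23.7 y -4.3 h 136.7 world [626.2  36.2 167.4]
top r 78.3 y -5.2 h 292.8 world 
t 14.18 pitch -4.8 yawerr -3.8 roll 0.2 F [-0.2 -0.  -1.9] Tq [-0.02 -0.13 -0.04] w 0.177 q [ 0.02  0.2   1.58 -0.01  1.44 -1.69]
[ 0.54648116 -0.17921915 -0.04181397]
```

View pics/12c.png

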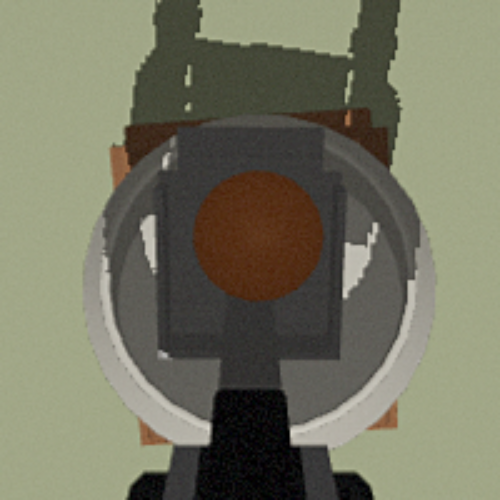

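```bash
python3 - <<'E'
from h import *
def T(x,y,z,yaw,p):
    t=toolR(yaw,np.radians(p));S=t*R.from_matrix(np.diag([-1.,1,-1]));return np.array([x,y,z])+S.apply([0,0,.1204]),t
a=T(.575,-.18,.165,0,-5);rows(a,16,10)
E
```

```text
-0.0005 0.0003 0.0091 4.5 -13.0 0.5 10; -0.0005 0.0003 0.0091 4.3 -13.0 0.5 10; -0.0005 0.0003 0.0091 4.2 -13.1 0.5 10; -0.0005 0.0003 0.0091 4.1 -13.1 0.5 10; -0.0005 0.0003 0.0091 4.0 -13.1 0.5 10; -0.0005 0.0003 0.0091 3.9 -13.2 0.5 10; -0.0005 0.0003 0.0091 3.7 -13.2 0.5 10; -0.0005 0.0003 0.0091 3.6 -13.2 0.5 10
-0.0005 0.0003 0.0091 3.5 -13.3 0.5 10; -0.0005 0.0003 0.0091 3.4 -13.3 0.5 10; -0.0005 0.0003 0.0091 3.3 -13.3 0.5 10; -0.0005 0.0003 0.0091 3.1 -13.4 0.5 10; -0.0005 0.0003 0.0091 3.0 -13.4 0.4 10; -0.0005 0.0003 0.0091 2.9 -13.4 0.4 10; -0.0005 0.0003 0.0091 2.8 -13.4 0.4 10; -0.0005 0.0003 0.0091 2.7 -13.5 0.4 10
maxshift 13.5 turn 0.0090894693628167
```

Call:
servo_tool(targets="0 0 0.003 1 -3 0 10; 0 0 0.006 2 -7 0 10; 0 0 0.009 4 -11 0.3 10; 0 0 0.009 4 -13 0.3 10; 0 0 0.009 4 -13 0.3 10; 0 0 0.009 4 -13 0.3 10; 0 0 0.009 4 -13 0.3 10; 0 0 0.009 4 -13 0.3 10")

```text
time: 14.9
tool_pos: [0.6065, -0.0601, 0.2839]
tcp_rot: [0.12, -3.049, 0.008]
wrist_force: [0.4, 0.2, -2.5]
width: 0.174
```

Call:
servo_tool(targets="0 0 0.009 3.5 -13 0.3 10; 0 0 0.009 3.5 -13 0.3 10; 0 0 0.009 3 -13 0.3 10; 0 0 0.009 3 -13 0.3 10; 0 0 0.009 3 -13 0.3 10; 0 0 0.009 3 -13 0.3 10; 0 0 0.006 2 -9 0 10; 0 0 0.003 1 -5 0 10")

```text
time: 15.57
tool_pos: [0.5855, -0.1672, 0.2849]
tcp_rot: [0.006, -3.052, 0.014]
wrist_force: [-0.5, 0.2, -2.9]
width: 0.176
```

```bash
cat >> h.py <<'E'
def T(x,y,z,yaw,p):
    t=toolR(yaw,np.radians(p));S=t*R.from_matrix(np.diag([-1.,1,-1]));return np.array([x,y,z])+S.apply([0,0,.1204]),t
E
python3 - <<'E'
from jar import *
import pickle
rep();s=st();d=cap('wrist','w13');d['p'],d['r']=s[1],s[2].as_rotvec();pickle.dump(d,open('w13.pkl','wb'))
rows(T(.572,-.18,.06,0,-5),8,10)
E
```

```text
tip r -116.2 y -181.4 h 190.3 world [ 517.4 -168.5  175.1]
org r -66.0 y -193.4 h 163.3 world [ 574.7 -168.3  164.9]
back r -57.0 y -195.4 h 159.5 world [ 584.7 -168.3  164.1]
top r -1.2 y -195.0 h 315.1 world 
t 15.57 pitch -5.1 yawerr -12.0 roll -0.5 F [-0.5  0.2 -2.9] Tq [ 0.01 -0.12  0.07] w 0.176 q [-0.3   0.17  1.62 -0.04  1.43 -1.87]
-0.0013 -0.0003 0.0004 -0.8 -1.4 13.1 10; -0.0013 -0.0003 0.0004 -0.8 -1.4 13.1 10; -0.0013 -0.0003 0.0004 -0.8 -1.4 13.1 10; -0.0013 -0.0003 0.0004 -0.8 -1.4 13.1 10; -0.0013 -0.0003 0.0004 -0.8 -1.4 13.1 10; -0.0013 -0.0003 0.0004 -0.8 -1.5 13.1 10; -0.0013 -0.0003 0.0004 -0.8 -1.5 13.1 10; -0.0013 -0.0003 0.0004 -0.8 -1.5 13.1 10
maxshift 13.1 turn 0.0012810631217641285
```

View pics/w13.png

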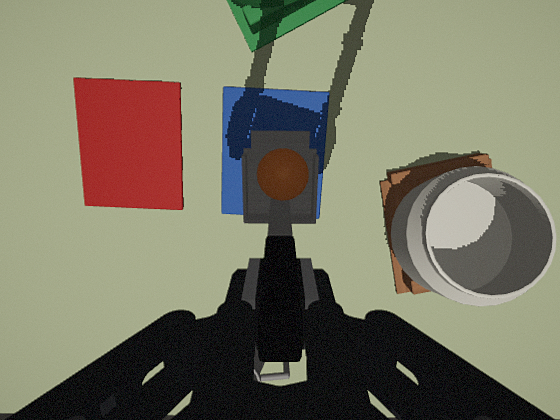

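Call:
servo_tool(targets="-0.001 0 0 0 -1.4 5 10; -0.001 0 0 -0.5 -1.4 10 10; -0.001 0 0 -0.8 -1.4 13 10; -0.001 0 0 -0.8 -1.4 13 10; -0.001 0 0 -0.8 -1.4 13 10; -0.001 0 0 -0.8 -1.4 13 10; -0.001 0 0 -0.8 -1.4 10 10; 0 0 0 -0.5 -1 5 10")

```text
time: 16.28
tool_pos: [0.5827, -0.1769, 0.193]
tcp_rot: [0.01, -3.051, -0.0]
wrist_force: [0.2, -0.5, -2.2]
width: 0.175
```

```bash

python3 - <<'E'
from jar import *
rep()
rows(T(.572,-.18,.015,0,0),8,10)
E
```

```text
tip r -149.0 y -189.3 h 104.5 world [ 514.4 -177.2   83.3]
org r -98.9 y -201.1 h 77.4 world [ 571.7 -176.9   73.1]
back r -89.9 y -203.1 h 73.5 world [ 581.7 -176.8   72.2]
top r -34.2 y -204.2 h 229.2 world 
t 16.28 pitch -5.2 yawerr -11.8 roll 0.0 F [ 0.2 -0.5 -2.2] Tq [ 0.03 -0.09  0.01] w 0.175 q [-0.32  0.22  1.73 -0.03  1.28 -1.89]
0.0000 -0.0114 0.0008 0.7 -0.4 7.3 10; 0.0000 -0.0114 0.0008 0.8 -0.4 7.3 10; 0.0000 -0.0114 0.0008 0.8 -0.4 7.3 10; 0.0000 -0.0114 0.0008 0.9 -0.4 7.3 10; 0.0000 -0.0114 0.0008 1.0 -0.4 7.2 10; 0.0000 -0.0114 0.0008 1.1 -0.4 7.2 10; 0.0000 -0.0114 0.0008 1.2 -0.4 7.2 10; 0.0000 -0.0114 0.0008 1.3 -0.4 7.2 10
maxshift 7.3 turn 0.011369816113562057
```

Call:
servo_tool(targets="0 -0.008 0 0.7 -0.3 6 10; 0 -0.011 0 0.8 -0.3 7 10; 0 -0.011 0 0.8 -0.3 7 10; 0 -0.011 0 0.9 -0.3 7 10; 0 -0.011 0 1 -0.3 7 10; 0 -0.011 0 1.1 -0.3 6 10; 0 -0.008 0 0.7 0 4 10; 0 0 0 0 0 1 10")

```text
time: 16.95
tool_pos: [0.5717, -0.1774, 0.1409]
tcp_rot: [0.012, -3.122, -0.004]
wrist_force: [-0.3, 0.6, -1.7]
width: 0.173
```

```bash

python3 - <<'E'
from jar import *
rep()
rows(T(.572,-.18,.005,0,0),4,10)
E
```

```text
tip r -169.3 y -189.0 h 51.5 world [ 511.5 -177.5   26.6]
org r -117.3 y -200.8 h 28.1 world [ 569.4 -177.1   20.5]
back r -108.1 y -202.8 h 24.9 world [ 579.4 -177.    20.3]
top r -63.4 y -201.8 h 184.1 world 
t 16.95 pitch -1.1 yawerr -11.7 roll 0.1 F [-0.3  0.6 -1.7] Tq [ 0.02 -0.13  0.03] w 0.173 q [-0.34  0.2   1.85 -0.    1.11 -1.92]
0.0006 -0.0048 0.0020 -0.1 -0.7 3.9 10; 0.0006 -0.0048 0.0020 -0.1 -0.7 3.9 10; 0.0006 -0.0048 0.0020 -0.1 -0.7 3.9 10; 0.0006 -0.0048 0.0020 -0.1 -0.7 3.9 10
maxshift 3.9 turn 0.004847756616900763
```

Call:
servo_tool(targets="0 -0.004 0 0 -0.3 3 10; 0 -0.005 0 0 -0.3 3.5 10; 0 -0.005 0 0 -0.3 3 10; 0 -0.003 0 0 0 2 10; 0 0 0 0 0 0 10")

```text
time: 17.37
tool_pos: [0.5725, -0.1786, 0.1293]
tcp_rot: [-0.013, 3.14, 0.003]
wrist_force: [0.2, 0.3, -2.4]
width: 0.172
```

```bash

python3 - <<'E'
from jar import *
rep()
E
```

```text
tip r -170.6 y -190.9 h 38.4 world [ 514.7 -178.8   13.8]
org r -118.1 y -202.7 h 16.2 world [ 572.7 -178.3    8.9]
back r -108.8 y -204.7 h 13.2 world [ 582.7 -178.3    8.9]
top r -67.4 y -203.0 h 173.2 world 
t 17.37 pitch 0.1 yawerr -11.7 roll 0.1 F [ 0.2  0.3 -2.4] Tq [ 0.01 -0.   -0.05] w 0.172 q [-0.35  0.21  1.87  0.    1.06 -1.93]
```

4 mm to go.

Call:
servo_tool(targets="0 0 0 0 0 2 10; 0 0 0 0 0 1 10; 0 0 0 0 0 0 10")

```text
time: 17.62
tool_pos: [0.573, -0.1787, 0.1264]
tcp_rot: [-0.013, 3.14, 0.003]
wrist_force: [0.2, -0.7, -2.0]
width: 0.175
```

```bash

python3 - <<'E'
from jar import *
rep()
E
```

```text
tip r -171.0 y -191.2 h 35.4 world [ 515.2 -179.    10.8]
org r -118.5 y -203.0 h 13.2 world [ 573.2 -178.5    6. ]
back r -109.2 y -205.0 h 10.2 world [ 583.2 -178.4    6. ]
top r -67.9 y -203.2 h 170.3 world 
t 17.62 pitch 0.1 yawerr -11.7 roll 0.1 F [ 0.2 -0.7 -2. ] Tq [ 0.   -0.08  0.01] w 0.175 q [-0.35  0.21  1.87  0.    1.06 -1.93]
```

Call:
servo_tool(targets="0 0 0 0 0 1 10; 0 0 0 0 0 0.5 10; 0 0 0 0 0 0 10")

```text
time: 17.87
tool_pos: [0.5736, -0.1788, 0.1255]
tcp_rot: [-0.013, 3.139, 0.002]
wrist_force: [-0.7, -0.6, -2.2]
width: 0.174
```

```bash

python3 - <<'E'
from jar import *
rep();cap('scene','s14');cap('wrist','w14')
E
```

```text
tip r -170.6 y -191.5 h 34.4 world [ 516.  -179.1   10. ]
org r -118.1 y -203.3 h 12.2 world [ 574.  -178.7    5.1]
back r -108.8 y -205.3 h 9.2 world [ 584.  -178.6    5.2]
top r -67.6 y -203.4 h 169.3 world 
t 17.87 pitch 0.2 yawerr -11.7 roll 0.1 F [-0.7 -0.6 -2.2] Tq [-0.02  0.04  0.06] w 0.174 q [-0.34  0.21  1.87  0.    1.06 -1.93]
```

View pics/w14.png

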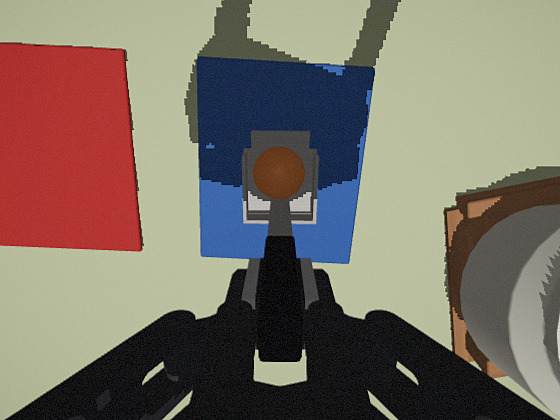

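Not yet in contact by force; keep lowering in small steps.

Call:
servo_tool(targets="0 0 0 0 0 1 10; 0 0 0 0 0 1 10; 0 0 0 0 0 0 10")

```text
time: 18.22
tool_pos: [0.5743, -0.1789, 0.1255]
tcp_rot: [-0.013, 3.137, 0.002]
wrist_force: [-0.5, 0.4, -2.1]
width: 0.18
```

```bash

python3 - <<'E'
from jar import *
rep()
E
```

```text
tip r -169.9 y -191.8 h 34.1 world [ 516.8 -179.3    9.9]
org r -117.4 y -203.6 h 12.0 world [ 574.8 -178.8    5.2]
back r -108.0 y -205.7 h 9.0 world [ 584.8 -178.7    5.2]
top r -67.1 y -203.6 h 169.2 world 
t 18.22 pitch 0.2 yawerr -11.7 roll 0.1 F [-0.5  0.4 -2.1] Tq [-0.02  0.05  0.05] w 0.18 q [-0.34  0.21  1.87  0.    1.05 -1.93]
```

Call:
servo_tool(targets="0 0 0 0 0 2 10; 0 0 0 0 0 2 10; 0 0 0 0 0 0 10")

```text
time: 18.47
tool_pos: [0.5755, -0.1791, 0.1259]
tcp_rot: [-0.013, 3.135, 0.001]
wrist_force: [-0.1, 0.7, -2.2]
width: 0.175
```

```bash

python3 - <<'E'
from jar import *
rep()
E
```

```text
tip r -168.6 y -192.4 h 33.8 world [ 518.2 -179.5   10.1]
org r -116.0 y -204.2 h 11.9 world [ 576.3 -179.     5.5]
back r -106.6 y -206.2 h 8.9 world [ 586.3 -178.9    5.5]
top r -66.0 y -204.0 h 169.1 world 
t 18.47 pitch 0.4 yawerr -11.7 roll 0.0 F [-0.1  0.7 -2.2] Tq [-0.01 -0.03  0.  ] w 0.175 q [-0.34  0.21  1.87  0.    1.05 -1.93]
```

Call:
servo_tool(targets="0 -0.004 0 0 0 3 10; 0 -0.002 0 0 0 3 10")

```text
time: 18.63
tool_pos: [0.5785, -0.1797, 0.1252]
tcp_rot: [-0.012, 3.122, -0.002]
wrist_force: [-7.7, 3.2, 19.9]
width: 0.175
```

```bash

python3 - <<'E'
from jar import *
rep()
E
```

```text
tip r -164.9 y -194.0 h 31.1 world [ 522.8 -180.2    8.7]
org r -112.0 y -205.8 h 9.9 world [ 580.9 -179.8    4.8]
back r -102.7 y -207.9 h 7.1 world [ 590.9 -179.7    5. ]
top r -64.0 y -205.0 h 167.7 world 
t 18.63 pitch 1.1 yawerr -11.8 roll -0.1 F [-7.7  3.2 19.9] Tq [ 0.74  1.84 -0.09] w 0.175 q [-0.35  0.21  1.88  0.01  1.04 -1.93]
```

Call:
servo_tool(targets="0 0.015 0 -1 0 0 10; 0 0.005 0 0 0 0 10; 0 0 0 0 0 0 10")

```text
time: 18.88
tool_pos: [0.5803, -0.18, 0.1255]
tcp_rot: [-0.012, 3.14, -0.003]
wrist_force: [0.5, -0.5, -3.1]
width: 0.173
```

```bash

python3 - <<'E'
from jar import *
rep();cap('wrist','w15')
E
```

```text
tip r -164.9 y -194.4 h 32.5 world [ 522.5 -180.6   10. ]
org r -112.4 y -206.2 h 10.3 world [ 580.5 -180.2    5.1]
back r -103.1 y -208.2 h 7.3 world [ 590.5 -180.1    5.1]
top r -61.6 y -205.8 h 167.3 world 
t 18.88 pitch 0.1 yawerr -11.8 roll -0.1 F [ 0.5 -0.5 -3.1] Tq [ 0.07 -0.05  0.03] w 0.173 q [-0.34  0.22  1.86 -0.    1.06 -1.92]
```

Call:
servo_tool(targets="0 0 0 0 0 0 20; 0 0 0 0 0 0 25; 0 0 0 0 0 0 45; 0 0 0 0 0 0 45; 0 0 0 0 0 0 45; 0 0 0 0 0 0 45")

```text
time: 19.43
tool_pos: [0.58, -0.18, 0.1236]
tcp_rot: [-0.012, 3.141, -0.003]
wrist_force: [-0.1, -0.2, -0.8]
width: 0.525
```

```bash

python3 - <<'E'
from jar import *
rep();cap('wrist','w16')
E
```

```text
tip r -165.9 y -194.2 h 31.0 world [ 522.  -180.6    8.2]
org r -113.4 y -206.1 h 8.7 world [ 580.  -180.2    3.2]
back r -104.1 y -208.1 h 5.7 world [ 590.  -180.1    3.2]
top r -62.5 y -205.8 h 165.6 world 
t 19.43 pitch 0.0 yawerr -11.8 roll -0.1 F [-0.1 -0.2 -0.8] Tq [ 0.02 -0.08 -0.02] w 0.525 q [-0.34  0.22  1.86 -0.    1.06 -1.92]
```

View pics/w16.png

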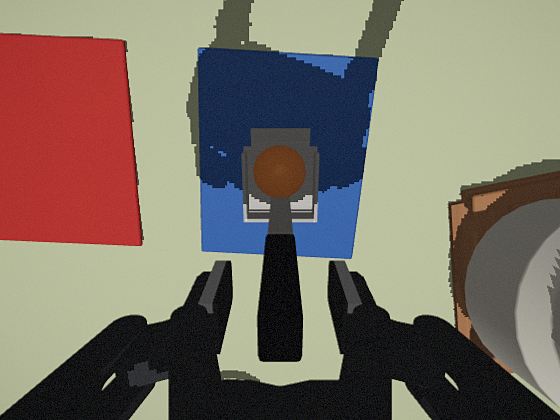

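Released; the scoop stands on the blue mat with the ball at (279,171) in its pan. Retreat straight up.

Call:
servo_tool(targets="0 0 0 0 0 -5 45; 0 0 0 0 0 -12 45; 0 0 0 0 0 -18 45; 0 0 0 0 0 -20 45; 0 0 0 0 0 -20 45; 0 0 0 0 0 -18 45; 0 0 0 0 0 -8 45; 0 0 0 0 0 0 45")

```text
time: 20.15
tool_pos: [0.5796, -0.1797, 0.2342]
tcp_rot: [-0.012, 3.14, -0.003]
wrist_force: [0.7, 0.8, 0.7]
width: 0.525
```

```bash

python3 - <<'E'
from jar import *
print(st()[1],st()[0]['time']);cap('wrist','w17');cap('scene','s17');cap('top','t17')
a=cv2.imread('pics/w17.png');b=cv2.imread('pics/s17.png')
cv2.imwrite('pics/17.png',np.hstack([cv2.resize(a,(400,300)),cv2.resize(b[150:300,100:300],(400,300))]))
E
```

```text
[ 0.57961556 -0.1797317   0.23417767] 20.15
```

View pics/17.png

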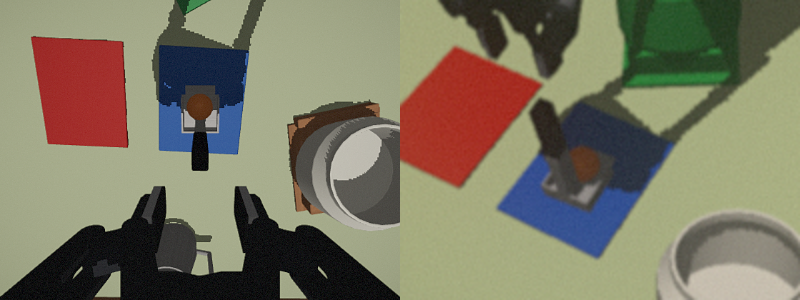

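Both views show the scoop upright on the blue mat with the ball in it. The gripper is well clear and the jar is empty.

```bash
python3 -c "
from h import *
print(finish_job())"
```

```text
the job is handed in; nothing more can be done
None
```

The scoop, with the orange ball in it, is standing upright on the blue mat and has been let go. I handed the job in at about 20 s of the 54 s.

I gripped the scoop by its handle and lowered it nose-down (about 28°) into the white jar. I slid the lip along the floor under the ball, righted the scoop inside, and lifted the ball out in it.

- **Final position:** after the gripper moved up and away (tool point at z = 0.234 m, above the 165 mm handle), the last wrist and scene pictures showed the scoop level on the blue mat. The ball was in the pan and the jar was empty. By my fit, the scoop's back edge stands at about x = 0.59 and the lip at x = 0.52, against a mat running from about 0.47 to 0.63.
- **Forces:** the highest wrist force I saw was about 22 N, when I pressed the scoop briefly onto the mat to confirm contact. Inside the jar the highest reading was about 7 N. These are readings at the end of each move only.
- **Checks that disagreed:**
  - The jar's floor was felt about 2 mm higher than my fit predicted.
  - The wrist camera was about 1.5 mm off sideways, which I corrected for.
  - After my small lowering steps, the wrist force still read as if the scoop were hanging, although its height already matched the mat; the firmer press settled it.

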